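# Move the inspected parts to the carrying rack and lock them in

### The arm

A 7-joint arm with a two-finger parallel gripper is mounted at the origin on the work surface. World frame = base frame: x ahead of the robot, y to its left, z up, the work surface at z = 0. Lengths are in m, angles in rad, forces in N, time in s.
With the tool pointing down it reaches from about 0.425 to 0.875 m from the base axis. Payload 4.7 kg.
Tool frame: the origin (TCP) lies on the mounting face of the last link; the fingertips stand 182 mm ahead of it and the grasp point (between the pads) lies 164 mm ahead of it; x points along the fingers, y is the direction in which the jaws open and shut, and the axes are right-handed (so a half turn about x gives the same grasp; the last joint's range is limited). The gripper opens to 87 mm and grips with 3 to 60 N. Pads are 19 mm wide; open, the fingers measure 117 mm over their backs; the gripper's body (75 mm by 190 mm) begins 51 mm behind the grasp point.
Start: joints at [0.014, 0.321, -0.07, 1.45, 0.023, 1.371, -0.057], TCP at [0.65, -0, 0.405] pointing down, gripper open.
Joint ranges: [-2.86, 2.86], [-0.3, 2.09], [-1.38, 1.24], [0.06, 2.45], [-1.56, 4.7], [0.09, 2.05], [-2.69, 2.69]. Speed limits (rad/s): [2.57, 2.57, 3.14, 3.14, 3.14, 3.14, 3.14].

### API

Orientations are given as a rotation vector (axis times angle).
In Python, from bench import monitor, get_image, ctrl gives the robot as it stands.
- The arm moves only by the shell command python3 -m creep 'ROWS' [FORCE]. ROWS is JSON, a list of rows, each a list of 7 numbers: the shift along the tool's x, y, z in mm, then the turn, a rotation vector about the tool's x, y, z in rad, then the finger opening in mm, from 0 to 87. A call has 1 to 5 rows; each row shifts and turns the commanded pose from where the row before left it, along the tool's axes as they then stand; what a row does not reach is not made up. A row lasts 1/10 s, in which the tool goes at most 50 mm and 8.59 degrees, less where a joint would pass 70% of its speed; a pose out of reach is approached as far as the arm can. A call is refused whole if a number of a shift passes 50 or a number of a turn 0.15, either way. A call with a gripper value outside its range is refused whole. The fingers move at their own pace and stop on an object; FORCE is the grip in N (left out, the last holds). Time passes only in rows, so rows that do not move let the fingers close. It gives the time, the measured TCP pose, the force and the opening at its end, in the units of the state.
- monitor.get_state(): the state, without advancing time (a new reading comes with each control period).
- get_image(name): name is "scene" or "side" or "wrist"; returns a dict with "img" (400x640x3 uint8, red, green, blue), "mtx" (3x3 intrinsics, pixels), "view" (4x4, takes a point from world to camera coordinates). Camera axes: x right, y up, looking along -z (the intrinsics and any distortion apply to the point x, -y, -z); pixel columns grow to the right and rows downward; lengths in m; the calibration is good to about 2 mm. A picture is of the moment at which its call begins. There is no depth.
- ctrl.close_job(): hands the job in, once; it reports no verdict.
The state is a dict: "time": time; "joint_positions": joint angles; "qd": joint speeds; "joint_torque": joint torques, N m; "position": TCP position; "tool_rot": TCP orientation; "ft_force": force on the tool from outside, world axes, zero at the start; "torque": the same for the moment, N m; "grip_width": opening from 0.0 (shut) to 1.0 (fully open).
Only numpy, scipy, OpenCV 4.12 (cv2) and the standard library are available. Lean on these libraries where they do the work, as an engineer would, in place of code of your own. Each camera call takes 0.05 s, during which the arm holds its last target.

### The job

Move the three inspected parts from the wooden tray to the dark carrying rack, one standing upright in each place, in the same order counted from the brass-headed post: the part nearest the post on the tray goes in the place nearest the post on the rack, and so on. When all three stand in the rack, lay the keeper bar, grip upward, over them so that it lies centred in the forks at both ends of the rack, and let go. Do not tip any part over.

Things in the scene. Friction and masses are not known exactly. Their poses are not given: they have to be found in the camera images.
- cap_mid (a point): Centre of the capacitor: a black upright cylinder, 35 mm in diameter and 50 mm tall, with a bare aluminium top marked by a dark cross. The point is 25 mm above its underside; z up along its axis.
- coil_mid (a point): Centre of the transformer: an upright block with dark steel core and copper-coloured winding, 38 mm (its x) by 46 mm (its y) by 50 mm tall. The point is 25 mm above its underside. At the start its axes are within 0.12 rad of the tray's.
- sink_mid (a point): Centre of the heat sink: an upright bare aluminium block with seven vertical fins, 30 mm (its x, along the fins) by 42 mm (its y) by 50 mm tall. The point is 25 mm above its underside. At the start its axes are within 0.12 rad of the tray's.
- bar_grip (a point): Grip of the keeper bar: aluminium bar 320 mm long (its y), 14 wide (x), 12 thick, lying on the bench, with a black grip block in the middle, 16 wide (x), 40 long (y), its top 36 mm above the bar's underside. The point is at mid length, 24 mm above the bar's underside. Pinch the block across its 16 mm width.
- nest_cap: Fixed grey plastic nest, 62 mm square, in which the capacitor stands at the start (one of three identical nests on the wooden tray). Origin at the centre of its underside. Its floor is 4 mm above the origin; its rim, 5 mm high above that floor, surrounds a 54 mm square place. It shows where in the row the capacitor came from.
- nest_coil: Fixed grey plastic nest, 62 mm square, in which the transformer stands at the start (one of three identical nests on the wooden tray). Origin at the centre of its underside. Its floor is 4 mm above the origin; its rim, 5 mm high above that floor, surrounds a 54 mm square place. It shows where in the row the transformer came from.
- nest_sink: Fixed grey plastic nest, 62 mm square, in which the heat sink stands at the start (one of three identical nests on the wooden tray). Origin at the centre of its underside. Its floor is 4 mm above the origin; its rim, 5 mm high above that floor, surrounds a 54 mm square place. It shows where in the row the heat sink came from.
- tray: Fixed brown wooden tray, 72 (x) by 360 mm (y), 8 mm thick, carrying the three nests in a row at y -85, 0 and +85 mm. Origin at its underside's centre, on the bench. At its +y end, y = 166 mm, stands a brass-headed post, 28 mm across, top 54 mm above the bench. The parts' undersides are 12 mm above the bench. The row's front and back (x) sides are free for fingers.
- rack: Fixed dark steel rack, 72 (x) by 360 mm (y). Origin at its underside's centre, on the bench. Three 54 mm square places at x 0, y -85, 0, +85 mm, floor 12 mm, bright rim to 17 mm above the bench. Aluminium forks at y -138 and +138 mm: the bar's underside rests 68 mm above the bench (its grip point then at 92 mm), between prongs 30 mm apart along x, tops 84 mm high.
- mark: Brass-headed post (steel stem, brass ball) standing on one end of the carrying rack, at the rack's y = +166 or -166 mm (a flat steel disc is at the other end). 28 mm across the head, its top 58 mm above the bench. Origin at the centre of its foot. It shows from which end of the rack the order counts.
There are look-alikes about, which are no part of the job. What is shaped like the part that bears coil_mid but green is not meant.

How it is judged:
By the outcome, as a careful person would: the job done as asked, in the order asked, and still so for the second after the job is handed in, with the robot touching nothing.
It also fails if it takes over 118 s, if anything falls off the work surface, if the arm or the gripper's body presses on something with over 40 N, if the wrist force passes 120 N, or if a joint passes its speed limit or range.

## Working session

There is one attempt and no reset: what is moved stays moved. The work goes in short steps, Python scripts to look and compute and a shell command to move; the robot and the scene stay as the last step left them, time stands still between calls to the robot, and variables do not carry over. Pictures are saved under pics/ and viewed, and the job is handed in when it is done.

```bash
ls; mkdir -p pics; python3 - <<'E'
from bench import monitor,get_image
import cv2
s=monitor.get_state(); print({k:(v if not hasattr(v,'tolist') else v.tolist()) for k,v in s.items()})
for n in ["scene","side","wrist"]:
    d=get_image(n); cv2.imwrite(f"pics/{n}0.png",d["img"][:,:,::-1]); print(n,d["mtx"],d["view"],[k for k in d])
E
```

```text
pics
{'time': 0.0, 'joint_positions': [0.014094617494814285, 0.32182659486408943, -0.07009842043966591, 1.4517072059839995, 0.022592913063214037, 1.3708104857885552, -0.056870854772406186], 'qd': [0.0004135868644732383, 0.0001938926666760888, -1.0482851583524413e-05, 0.00041803411863095403, -0.001222790227844861, -0.0011208091414591271, -0.0008919389921714256], 'joint_torque': [-0.0002585471429483732, -49.1284704208374, -0.4039032943546772, -31.252634525299072, -0.06405940745025873, 0.04376596421934664, 0.00016101723304018378], 'position': [0.649782086414814, -1.990847705205139e-05, 0.4036427822223925], 'tool_rot': [1.208148106111389, 1.2106150392075203, -1.2106298904083186], 'ft_force': [-0.2155145007030931, 0.059359238838016776, -0.4571586730267645], 'torque': [0.02192571433197135, 0.00334557276519889, 0.005281911739824881], 'grip_width': 0.9985521486468245}
scene [[495.55905262   0.         323.40990657]
 [  0.         495.55905262 202.19212057]
 [  0.           0.           1.        ]] [[ 5.16747700e-02  9.98662800e-01  1.52615179e-03 -3.96646423e-02]
 [-6.25657932e-01  3.118283
[... 282 characters left out ...]
566]
 [  0.           0.           1.        ]] [[ 0.74154517 -0.67069235  0.01680876 -0.4163752 ]
 [ 0.43155693  0.49603041  0.75346695 -0.28847543]
 [-0.51368218 -0.55147584  0.65727089 -0.59260466]
 [ 0.          0.          0.          1.        ]] ['img', 'mtx', 'view']
wrist [[329.39169645   0.         320.64396664]
 [  0.         329.39169645 200.15488403]
 [  0.           0.           1.        ]] [[ 9.99998981e-01  7.15988791e-05 -1.42554944e-03 -6.49223538e-01]
 [-4.37729266e-04  9.65999936e-01 -2.58541933e-01  3.12899887e-02]
 [ 1.35856936e-03  2.58542294e-01  9.65998984e-01 -3.89896012e-01]
 [ 0.00000000e+00  0.00000000e+00  0.00000000e+00  1.00000000e+00]] ['img', 'mtx', 'view']
```

View pics/scene0.png

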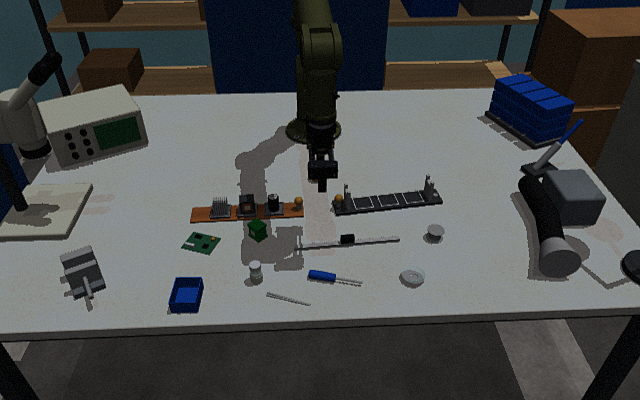

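View pics/side0.png

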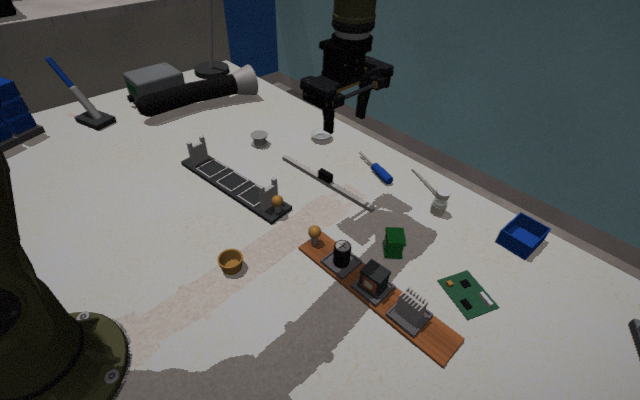

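View pics/wrist0.png

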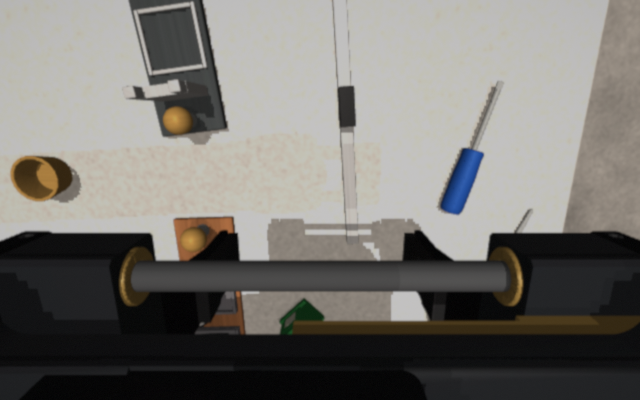

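```bash
cat > h.py <<'E'
import numpy as np,cv2
from bench import monitor,get_image,ctrl
from scipy.spatial.transform import Rotation as R
from scipy.optimize import least_squares
def st():
    s=monitor.get_state(); return s,np.array(s["position"]),R.from_rotvec(s["tool_rot"])
def proj(d,P):
    P=np.atleast_2d(P); V=np.array(d["view"]); c=P@V[:3,:3].T+V[:3,3]; c=c*[1,-1,-1]
    u=c@np.array(d["mtx"]).T; return u[:,:2]/u[:,2:]
def ray(d,px):
    V=np.array(d["view"]); C=-V[:3,:3].T@V[:3,3]
    v=np.linalg.inv(d["mtx"])@[px[0],px[1],1]; v=V[:3,:3].T@(v*[1,-1,-1]); return C,v
def atz(d,px,z):
    C,v=ray(d,px); return C+v*(z-C[2])/v[2]
def tri(obs):
    A=np.zeros((3,3));b=np.zeros(3)
    for d,p in obs:
        C,v=ray(d,p); v=v/np.linalg.norm(v); M=np.eye(3)-np.outer(v,v); A+=M;b+=M@C
    X=np.linalg.solve(A,b); return X,[proj(d,X)[0]-np.array(p) for d,p in obs]
def crop(d,name,x0,y0,x1,y1,k):
    im=cv2.resize(d["img"][y0:y1,x0:x1,::-1],None,fx=k,fy=k,interpolation=cv2.INTER_CUBIC)
    for x in range((x0//10+1)*10,x1,10): cv2.line(im,((x-x0)*k,0),((x-x0)*k,6 if x%50 else 14),(0,0,255),1)
    for y in range((y0//10+1)*10,y1,10): cv2.line(im,(0,(y-y0)*k),(6 if y%50 else 14,(y-y0)*k),(0,0,255),1)
    cv2.imwrite("pics/"+name,im)
E
python3 - <<'E'
from h import *
import pickle
D={n:get_image(n) for n in ["scene","side"]}
pickle.dump(D,open("d0.pkl","wb"))
crop(D["scene"],"sc_a.png",185,170,455,260,2*1 if 0 else 2)
crop(D["scene"],"sc_tray.png",185,180,315,260,6)
crop(D["scene"],"sc_rack.png",325,165,455,265,6)
crop(D["side"],"si_tray.png",290,215,470,365,4)
crop(D["side"],"si_rack.png",170,130,390,230,3)
s,p,r=st(); print(r.as_matrix().round(3))
E
```

```text
[[-0.001  1.     0.   ]
 [-0.     0.    -1.   ]
 [-1.    -0.001  0.   ]]
```

View pics/sc_tray.png

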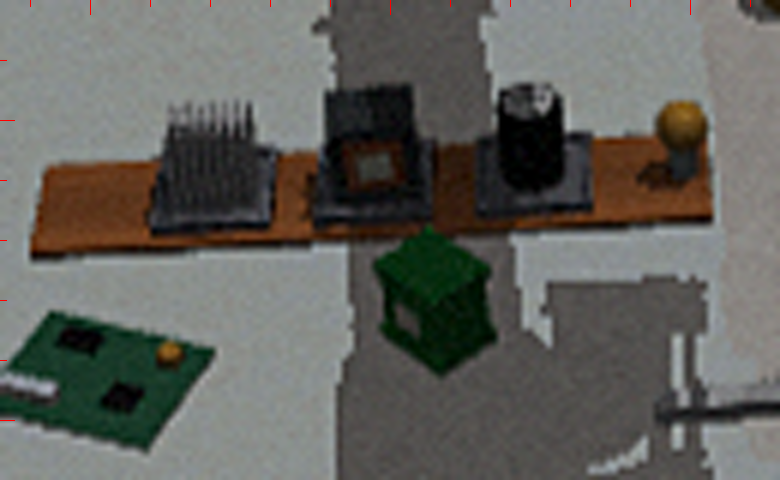

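View pics/sc_rack.png

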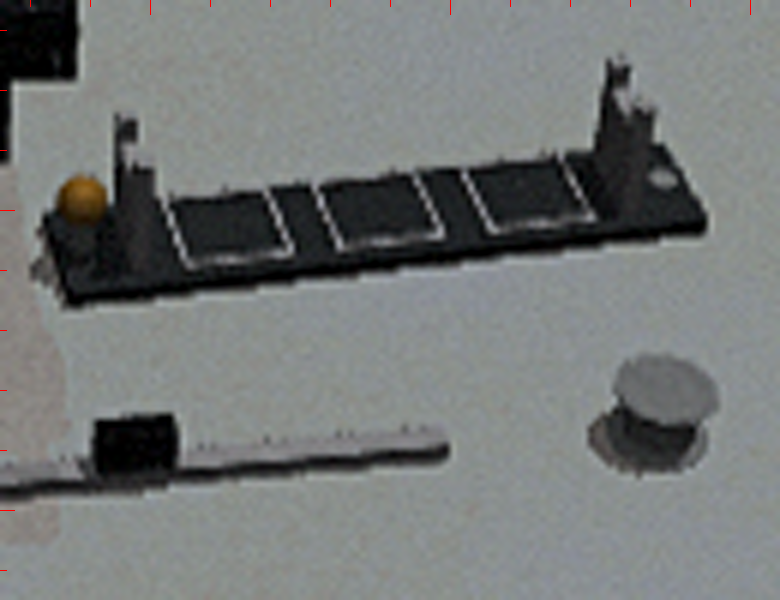

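View pics/si_tray.png

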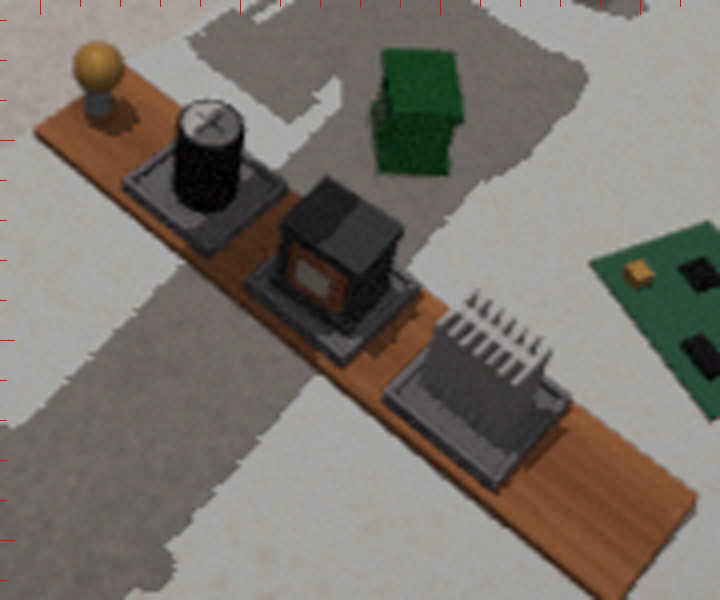

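View pics/si_rack.png

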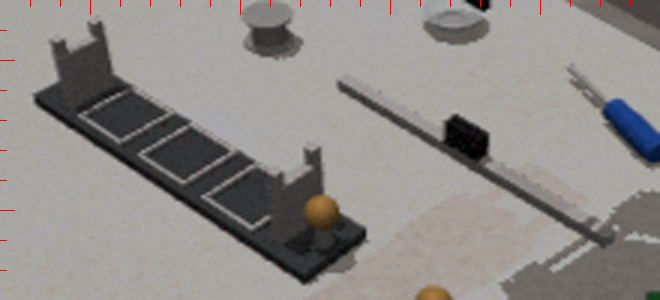

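```bash
python3 - <<'E'
from h import *
import pickle
D=pickle.load(open("d0.pkl","rb"));A,B=D["scene"],D["side"]
def S(u,v): return (185+u/6,180+v/6)
def T(u,v): return (290+u/4,215+v/4)
def Q(u,v): return (325+u/6,165+v/6)
def U(u,v): return (170+u/3,130+v/3)
def fit(obs,x0):
    def loc(q,P): 
        c,s=np.cos(q[2]),np.sin(q[2]); return np.array([q[0]+c*P[0]-s*P[1],q[1]+s*P[0]+c*P[1],P[2]])
    f=lambda q: np.concatenate([proj(d,loc(q,P))[0]-px for d,px,P in obs])
    r=least_squares(f,x0,loss="soft_l1"); print(r.x.round(4),f(r.x).reshape(-1,2).round(1).tolist()); return r.x
obs=[(A,S(33,250),(.036,-.18,.008)),(A,S(45,168),(-.036,-.18,.008)),(A,S(712,215),(.036,.18,.008)),(A,S(708,138),(-.036,.18,.008)),
(B,T(37,130),(-.036,.18,.008)),(B,T(128,65),(.036,.18,.008)),(B,T(697,497),(.036,-.18,.008)),
(A,S(682,125),(0,.166,.040)),(B,T(98,68),(0,.166,.040))]
print("tray");fit(obs,[.65,-.2,0])
print("rack");
obs=[(A,Q(229,227),(0,-.085,.017)),(A,Q(380,210),(0,0,.017)),(A,Q(527,194),(0,.085,.017)),(B,U(124,115),(0,.085,.017)),(B,U(186.5,153),(0,0,.017)),(A,Q(83,200),(0,-.166,.044)),(B,U(321,212),(0,-.166,.044))]
fit(obs,[.6,.2,0])
print("cap top",tri([(A,S(530,98)),(B,T(211,123))]))
print("coil top",tri([(A,S(370,112)),(B,T(341,222))]), atz(A,S(370,112),.062),atz(B,T(341,222),.062))
print("sink top",atz(A,S(210,122),.062),atz(B,T(494,337),.062))
print("grip top",tri([(A,Q(136,420)),(B,U(468,125))]))
e=[atz(A,Q(450,437),.012),atz(A,S(657,405),.012),atz(B,U(340,80),.012),atz(B,U(612,235),.012)];print(e)
E
```

```text
tray
[ 0.5113 -0.2324  0.0269] [[-0.9, -1.0], [-0.0, -1.8], [0.0, -0.9], [-0.3, -2.1], [-0.9, -1.3], [-0.2, -1.3], [1.8, -0.3], [-0.1, -0.5], [0.5, -0.7]]
rack
[0.4842 0.2279 0.1298] [[-0.3, -1.2], [-0.4, -1.2], [-0.2, -1.4], [0.4, -1.4], [0.1, -1.2], [0.0, -0.4], [0.3, -0.6]]
cap top (array([ 0.50832554, -0.14621461,  0.0605019 ]), [array([-0.07945969,  0.04063184]), array([-0.11844171, -0.07966797])])
coil top (array([ 0.51216036, -0.22951539,  0.05787997]), [array([ 0.2276296 , -0.08725489]), array([0.35710946, 0.21753098])]) [ 0.51781742 -0.2294536   0.062     ] [ 0.50920372 -0.2304716   0.062     ]
sink top [ 0.52212021 -0.31244948  0.062     ] [ 0.51176974 -0.31562626  0.062     ]
grip top (array([0.67517968, 0.07608455, 0.03652671]), [array([-0.20789277,  0.15148048]), array([-0.22999442, -0.18019246])])
[array([0.66845331, 0.23658549, 0.012     ]), array([ 0.6943602 , -0.08165798,  0.012     ]), array([0.65504928, 0.22908889, 0.012     ]), array([ 0.68470974, -0.08477857,  0.012     ])]
```

The green block (scene 257,230; side 395,242) has the transformer's shape, but it's green and off the tray, so it's the decoy. The real transformer, with dark core and copper winding, is in the middle nest (scene 247,205; side 375,277), and the enlarged crops confirm it.

From the post, the tray order is capacitor, transformer, heat sink. The rack's brass post (scene 339,198) is at its low-y end, and the flat disc is at the far end.

Next I'll move for a wrist view of the tray.

```bash
python3 -m creep '[[0,-15,44,0,0,0,87],[0,-15,44,0,0,0,87],[0,-15,44,0,0,0,87],[0,-15,44,0,0,0,87],[0,-15,44,0,0,0,87]]' 20; python3 -m creep '[[0,-15,44,0,0,0,87],[0,-15,44,0,0,0,87],[0,-15,44,0,0,0,87],[0,-15,44,0,0,0,87],[0,0,0,0,0,0,87]]'; python3 - <<'E'
from h import *
import pickle
s,p,r=st();print(s["time"],p)
d=get_image("wrist");pickle.dump(d,open("w1.pkl","wb"));cv2.imwrite("pics/w1.png",d["img"][:,:,::-1])
E
```

```text
time: 0.75
position: [0.5741, -0.2216, 0.4049]
tool_rot: [1.209, 1.209, -1.209]
ft_force: [0.8, 0.0, -0.1]
grip_width: 1.0
time: 1.25
position: [0.5098, -0.4041, 0.4045]
tool_rot: [1.213, 1.202, -1.223]
ft_force: [-0.6, -0.0, -0.4]
grip_width: 1.003
1.25 [ 0.5098091  -0.4041191   0.40450758]
```

View pics/w1.png

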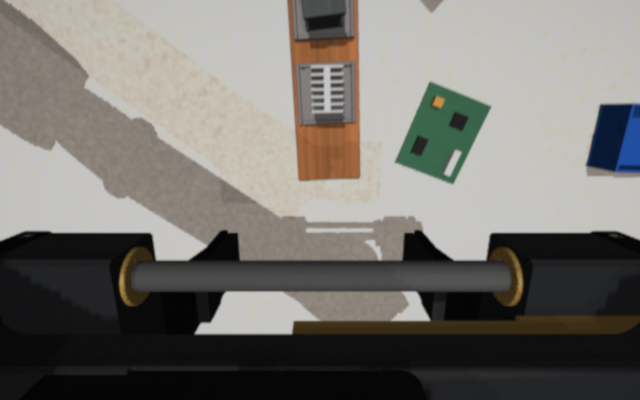

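The wrist view shows the heat sink in its nest at about (328,92), the tray end at about (329,180), and part of the transformer at the top edge. I'll measure the sink from this view and then look at the other two.

```bash
python3 - <<'E'
from h import *
import pickle
d=pickle.load(open("w1.pkl","rb"));crop(d,"w1c.png",285,0,375,190,3)
crop(d,"w1d.png",290,55,365,135,7)
s,p,r=st();print(r.as_matrix().round(4), proj(d,p+r.apply([.164,0,0])))
E
```

```text
[[-0.0017  1.     -0.008 ]
 [-0.0018 -0.008  -1.    ]
 [-1.     -0.0017  0.0018]] [[325.89768833 256.72885395]]
```

View pics/w1d.png

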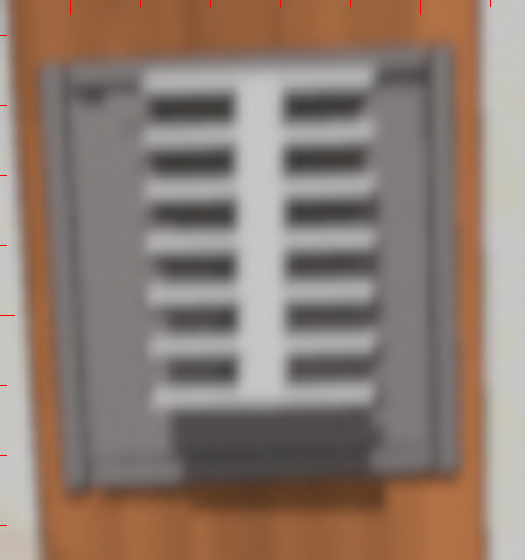

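```bash
python3 -m creep '[[0,0,-45,0,0,0,87],[0,0,-45,0,0,0,87],[0,0,-40,0,0,0,87],[0,0,0,0,0,0,87],[0,0,0,0,0,0,87]]'; python3 - <<'E'
from h import *
import pickle
s,p,r=st();print(s["time"],p)
d=get_image("wrist");pickle.dump(d,open("w2.pkl","wb"));crop(d,"w2.png",270,0,400,190,4)
E
```

```text
time: 1.8
position: [0.5157, -0.2638, 0.4051]
tool_rot: [1.206, 1.211, -1.206]
ft_force: [-0.8, -0.2, 0.4]
grip_width: 0.998
1.8 [ 0.51568821 -0.26381761  0.40512369]
```

View pics/w2.png

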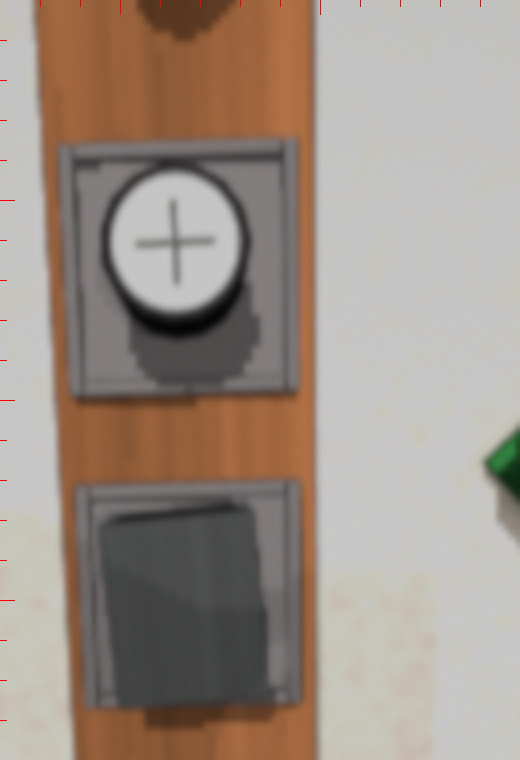

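```bash
python3 - <<'E'
from h import *
import pickle
a=pickle.load(open("w1.pkl","rb"));b=pickle.load(open("w2.pkl","rb"))
def rep(n,pts):
    P=np.array(pts);c=P.mean(0)
    print(n,c.round(4),"top",np.linalg.norm(P[1]-P[0]).round(4),"left",np.linalg.norm(P[0]-P[3]).round(4),"right",np.linalg.norm(P[1]-P[2]).round(4),"yaw",[round(float(np.arctan2(-(v[0]),v[1])),3) for v in (P[0]-P[3],P[1]-P[2])],[round(float(np.arctan2(v[1],v[0])),3) for v in (P[1]-P[0],P[2]-P[3])])
W=lambda u,v:(290+u/7,55+v/7)
X=lambda u,v:(270+u/4,v/4)
rep("sink",[atz(a,W(*q),.062) for q in [(143,68),(376,66),(374,408),(151,409)]])
rep("nestsink",[atz(a,W(*q),.017) for q in [(42,65),(454,48),(458,475),(70,490)]])
rep("coil",[atz(b,X(*q),.062) for q in [(100,522),(250,508),(268,700),(118,710)]])
rep("nestcoil",[atz(b,X(*q),.017) for q in [(78,487),(298,480),(300,703),(87,708)]])
rep("nestcap",[atz(b,X(*q),.017) for q in [(60,145),(298,140),(298,390),(75,397)]])
print("cap",atz(b,X(175,242),.062))
E
```

```text
sink [ 0.516  -0.3151  0.062 ] top 0.0303 left 0.043 right 0.0431 yaw [0.005, -0.0] [-0.005, -0.008]
nestsink [ 0.516  -0.3173  0.017 ] top 0.0611 left 0.0616 right 0.0616 yaw [0.039, 0.025] [0.026, 0.025]
coil [ 0.5114 -0.2319  0.062 ] top 0.0362 left 0.0461 right 0.0469 yaw [0.082, 0.109] [0.095, 0.072]
nestcoil [ 0.5126 -0.2331  0.017 ] top 0.0598 left 0.0611 right 0.0615 yaw [0.022, 0.032] [0.035, 0.028]
nestcap [ 0.5104 -0.1485  0.017 ] top 0.0607 left 0.0616 right 0.0609 yaw [0.042, 0.023] [0.024, 0.034]
cap [ 0.50922277 -0.14781018  0.062     ]
```

```bash
python3 -m creep '[[0,-2,-39,0,0,0,70],[0,-2,-39,0,0,0,70],[0,-2,-38,0,0,0,70],[45,0,0,0,0,0,70],[45,0,0,0,0,0,70]]' 20; python3 -m creep '[[30,0,0,0,0,0,70],[20,0,0,0,0,0,70],[0,0,0,0,0,0,70],[0,0,0,0,0,0,70]]'; python3 - <<'E'
from h import *
s,p,r=st();print(p,r.as_matrix().round(4).tolist())
g=p+r.apply([.164,0,0]);t=np.array([.5092,-.1478,.042]);print("g",g,"delta tool mm",(r.inv().apply(t-g)*1000).round(1))
import pickle
b=pickle.load(open("w2.pkl","rb"));print("green corner",atz(b,(391.75,116),.03))
E
```

```text
time: 2.35
position: [0.5099, -0.1501, 0.3154]
tool_rot: [1.21, 1.205, -1.206]
ft_force: [-0.6, -1.2, -0.7]
grip_width: 0.807
time: 2.75
position: [0.5092, -0.1511, 0.2651]
tool_rot: [1.21, 1.208, -1.211]
ft_force: [1.0, 0.4, 0.4]
grip_width: 0.805
[ 0.50924905 -0.15113208  0.26507924] [[-0.0, 1.0, -0.0017], [-0.0003, -0.0017, -1.0], [-1.0, -0.0, 0.0003]]
g [ 0.50924182 -0.15118647  0.10107925] delta tool mm [59.1 -0.  -3.4]
green corner [ 0.59005589 -0.19687047  0.03      ]
```

```bash
python3 -m creep '[[30,0,-3,0,0,0,70],[29,0,0,0,0,0,70],[0,0,0,0,0,0,70]]'; python3 - <<'E'
from h import *
s,p,r=st();print(p)
g=p+r.apply([.164,0,0]);t=np.array([.5092,-.1478,.042]);print("g",g,"delta tool mm",(r.inv().apply(t-g)*1000).round(1))
for n,c in (("side",(270,160,470,340)),("wrist",(200,100,440,400))):
    d=get_image(n);crop(d,f"g1{n}.png",*c,3 if n=="side" else 2)
E
```

```text
time: 3.05
position: [0.508, -0.1472, 0.2042]
tool_rot: [1.208, 1.213, -1.212]
ft_force: [-0.6, 0.6, 0.1]
grip_width: 0.805
[ 0.50804082 -0.14719119  0.20417397]
g [ 0.50736995 -0.14706043  0.04017539] delta tool mm [-1.8  1.8  0.7]
```

View pics/g1side.png

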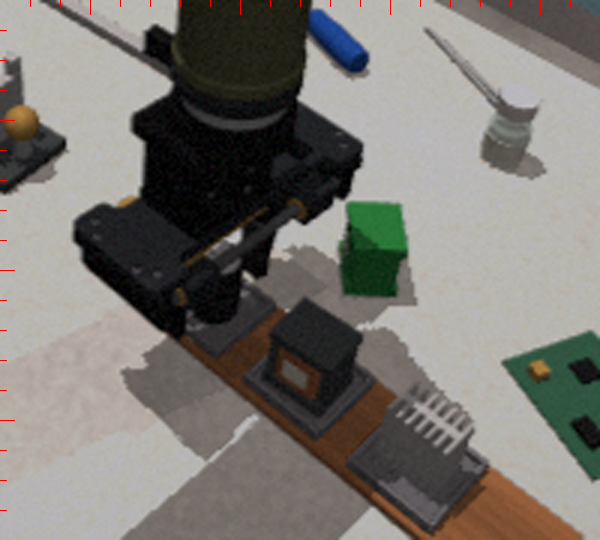

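View pics/g1wrist.png

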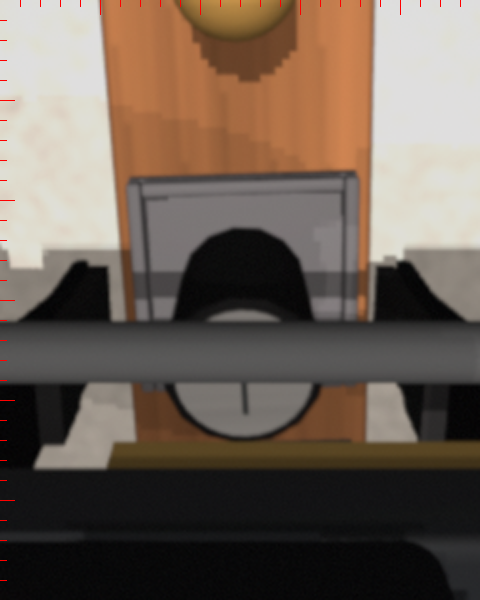

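The capacitor's top, around (320,285) in the full wrist frame, sits between the two fingers, and the side view shows the fingers straddling it in the nest nearest the post. I'm closing now.

```bash
python3 -m creep '[[0,0,0,0,0,0,20],[0,0,0,0,0,0,20],[0,0,0,0,0,0,20],[0,0,0,0,0,0,20],[0,0,0,0,0,0,20]]' 25;python3 -m creep '[[0,0,0,0,0,0,20],[0,0,0,0,0,0,20],[0,0,0,0,0,0,20]]'; python3 -m creep '[[-20,0,0,0,0,0,20],[-40,0,0,0,0,0,20],[-45,0,0,0,0,0,20],[0,0,0,0,0,0,20]]'
```

```text
time: 3.65
position: [0.5091, -0.147, 0.2061]
tool_rot: [1.209, 1.209, -1.209]
ft_force: [0.4, 0.1, -0.5]
grip_width: 0.436
time: 3.95
position: [0.5091, -0.1471, 0.206]
tool_rot: [1.209, 1.209, -1.209]
ft_force: [-1.5, 0.5, 3.4]
grip_width: 0.392
time: 4.35
position: [0.5112, -0.1476, 0.317]
tool_rot: [1.213, 1.199, -1.202]
ft_force: [1.3, -0.4, -0.8]
grip_width: 0.395
```

```bash
python3 -m creep '[[-22,-5,-43,0,0,0,20],[-22,-5,-43,0,0,0,20],[-22,-5,-43,0,0,0,20],[-22,-5,-43,0,0,0,20],[0,0,0,-0.13,0,0,20]]'; python3 -m creep '[[0,0,0,0,0,0,20],[0,0,0,0,0,0,20]]'; python3 - <<'E'
from h import *
import pickle
s,p,r=st();print(s["time"],p,r.as_matrix().round(4).tolist())
d=get_image("wrist");pickle.dump(d,open("w3.pkl","wb"));cv2.imwrite("pics/w3.png",d["img"][:,:,::-1])
E
```

```text
time: 4.85
position: [0.4889, 0.0322, 0.4015]
tool_rot: [1.109, 1.271, -1.099]
ft_force: [-0.2, -0.0, -0.1]
grip_width: 0.396
time: 5.05
position: [0.4888, 0.0241, 0.3977]
tool_rot: [1.115, 1.267, -1.117]
ft_force: [0.4, -0.6, -1.3]
grip_width: 0.394
5.05 [0.48882099 0.02406089 0.39772326] [[-0.0016, 0.9921, 0.1257], [-0.0006, 0.1257, -0.9921], [-1.0, -0.0016, 0.0004]]
```

View pics/w3.png

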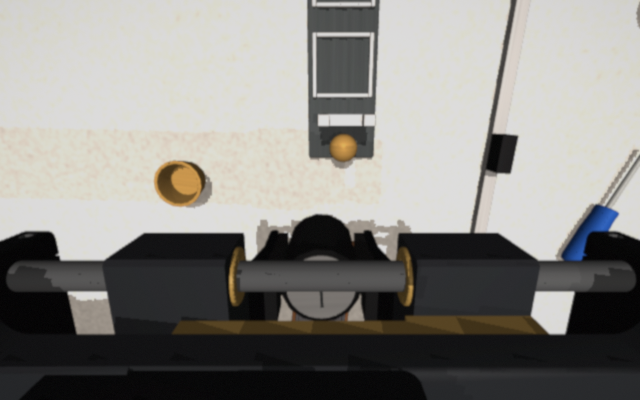

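The wrist view shows the rack's brass post at (344,147) with its nearest place at about (343,65), and the bar's grip at (502,153). The capacitor is held at about (320,280).

```bash
python3 - <<'E'
from h import *
import pickle
d=pickle.load(open("w3.pkl","rb"));crop(d,"w3c.png",295,0,395,165,4);crop(d,"w3b.png",460,80,560,240,4)
E
```

```text
(no output)
```

View pics/w3c.png

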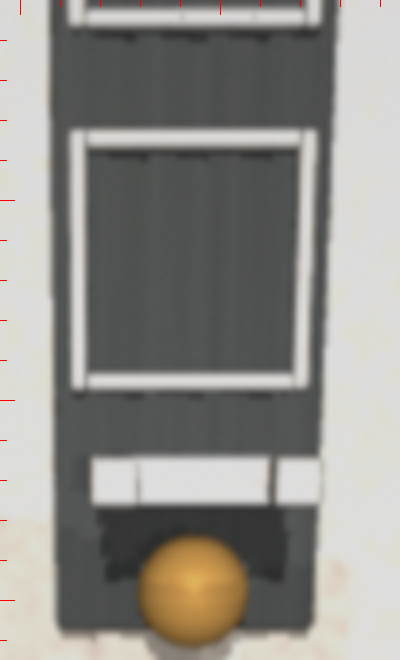

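View pics/w3b.png

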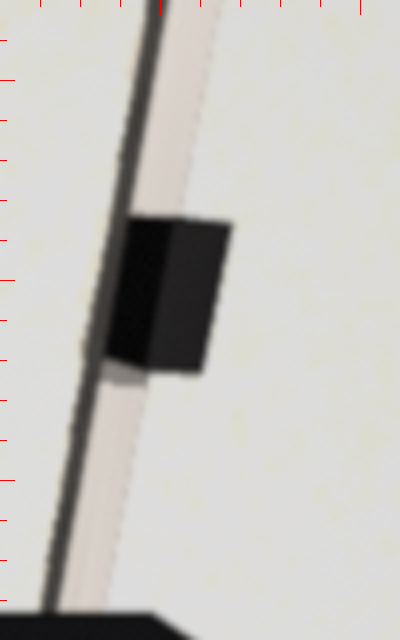

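```bash
python3 - <<'E'
from h import *
import pickle
d=pickle.load(open("w3.pkl","rb"))
Y=lambda u,v:(295+u/4,v/4)
def rep(n,pts):
    P=np.array(pts);c=P.mean(0)
    print(n,c.round(4),"top",np.linalg.norm(P[1]-P[0]).round(4),"left",np.linalg.norm(P[0]-P[3]).round(4),"yaw",[round(float(np.arctan2(-(v[0]),v[1])),3) for v in (P[0]-P[3],P[1]-P[2])],[round(float(np.arctan2(v[1],v[0])),3) for v in (P[1]-P[0],P[2]-P[3])]);return c
c=rep("outer",[atz(d,Y(*q),.017) for q in [(70,130),(319,130),(309,388),(71,388)]])
c2=rep("inner",[atz(d,Y(*q),.017) for q in [(87,148),(301,148),(295,374),(87,374)]])
f=rep("fork",[atz(d,Y(*q),.084) for q in [(92,457),(321,457),(321,503),(92,503)]])
m=atz(d,Y(193,590),.044);print("ball",m)
u=(c-m)[:2];print("ball->place",np.linalg.norm(u),np.arctan2(-u[0],u[1]))
u=(c-f)[:2];print("fork->place",np.linalg.norm(u),np.arctan2(-u[0],u[1]))
V=lambda u,v:(460+u/4,80+v/4)
g=rep("grip",[atz(d,V(*q),.036) for q in [(173,218),(233,224),(203,374),(147,371)]])
s,p,r=st();t=np.array([*c[:2],.0465]);gg=p+r.apply([.164,0,0]);print("g",gg,(r.inv().apply(t-gg)*1000).round(1))
E
```

```text
outer [0.4964 0.1424 0.017 ] top 0.0621 left 0.0615 yaw [0.124, 0.126] [0.126, 0.126]
inner [0.4965 0.1421 0.017 ] top 0.0535 left 0.0539 yaw [0.123, 0.136] [0.126, 0.126]
fork [0.5027 0.0902 0.084 ] top 0.0494 left 0.0097 yaw [0.124, 0.169] [0.126, 0.126]
ball [0.50636879 0.06262136 0.044     ]
ball->place 0.0803620098371979 0.12468728375151628
fork->place 0.052576057297561624 0.12071614525196696
grip [0.6763 0.0761 0.036 ] top 0.0156 left 0.0395 yaw [0.097, 0.078] [0.03, 0.073]
g [0.48854018 0.02364442 0.23362385] [ 187.1   23.  -116.8]
```

```bash
python3 -m creep '[[10,8,-39,0,0,0,20],[10,8,-39,0,0,0,20],[10,7,-39,0,0,0,20],[40,0,0,0,0,0,20],[40,0,0,0,0,0,20]]'; python3 -m creep '[[35,0,0,0,0,0,20],[25,0,0,0,0,0,20],[0,0,0,0,0,0,20],[0,0,0,0,0,0,20]]'; python3 - <<'E'
from h import *
s,p,r=st();print(p,s["grip_width"],r.as_matrix()[:,1].round(3))
g=p+r.apply([.164,0,0]);t=np.array([.4964,.1423,.043]);print("g",g,"delta tool mm",(r.inv().apply(t-g)*1000).round(1))
d=get_image("wrist");crop(d,"p1w.png",200,60,440,360,2)
E
```

```text
time: 5.6
position: [0.497, 0.1443, 0.2876]
tool_rot: [1.115, 1.267, -1.113]
ft_force: [0.5, 0.2, -1.2]
grip_width: 0.397
time: 6.0
position: [0.4969, 0.1431, 0.2285]
tool_rot: [1.114, 1.267, -1.116]
ft_force: [0.4, -0.2, 0.1]
grip_width: 0.395
[0.49689434 0.1430629  0.22849356] 0.395293821618041 [ 0.992  0.127 -0.001]
g [0.4966821  0.14300233 0.06449371] delta tool mm [21.5 -0.3  0.7]
```

View pics/p1w.png

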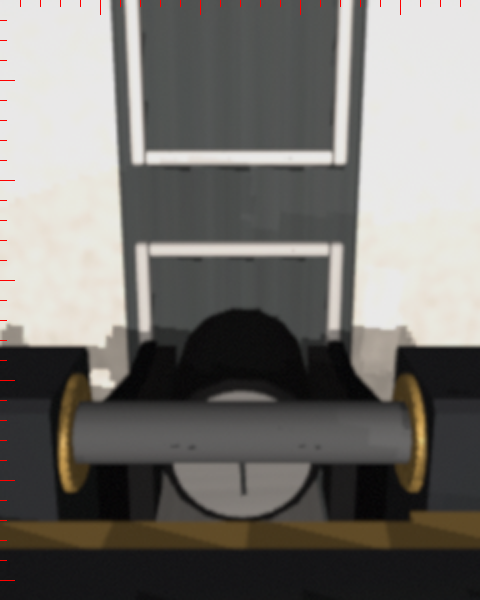

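```bash
python3 -m creep '[[14,0,0,0,0,0,20],[7,0,1,0,0,0,20],[0,0,0,0,0,0,20],[0,0,0,0,0,0,20]]'; python3 -m creep '[[1,0,0,0,0,0,20],[0,0,0,0,0,0,20],[0,0,0,0,0,0,20]]'
```

```text
time: 6.45
position: [0.4968, 0.1429, 0.2077]
tool_rot: [1.113, 1.268, -1.113]
ft_force: [0.8, -0.2, -0.9]
grip_width: 0.392
time: 6.75
position: [0.4969, 0.143, 0.207]
tool_rot: [1.113, 1.268, -1.113]
ft_force: [-0.2, 1.6, -0.7]
grip_width: 0.395
```

```bash
python3 -m creep '[[0.8,0,0,0,0,0,20],[0,0,0,0,0,0,36],[0,0,0,0,0,0,40],[0,0,0,0,0,0,60],[0,0,0,0,0,0,65]]';python3 -m creep '[[0,0,0,0,0,0,65],[0,0,0,0,0,0,65],[-30,0,0,0,0,0,65],[-45,0,0,0,0,0,60],[-45,0,0,0,0,0,60]]';  python3 - <<'E'
from h import *
s,p,r=st();print(p)
d=get_image("side");crop(d,"p1s.png",170,130,390,300,3)
E
```

```text
time: 7.25
position: [0.4968, 0.143, 0.206]
tool_rot: [1.113, 1.268, -1.113]
ft_force: [0.0, 0.6, 0.6]
grip_width: 0.559
time: 7.75
position: [0.4963, 0.1428, 0.3268]
tool_rot: [1.112, 1.269, -1.114]
ft_force: [1.4, 0.3, -0.2]
grip_width: 0.7
[0.4963371  0.14284321 0.32679775]
```

View pics/p1s.png

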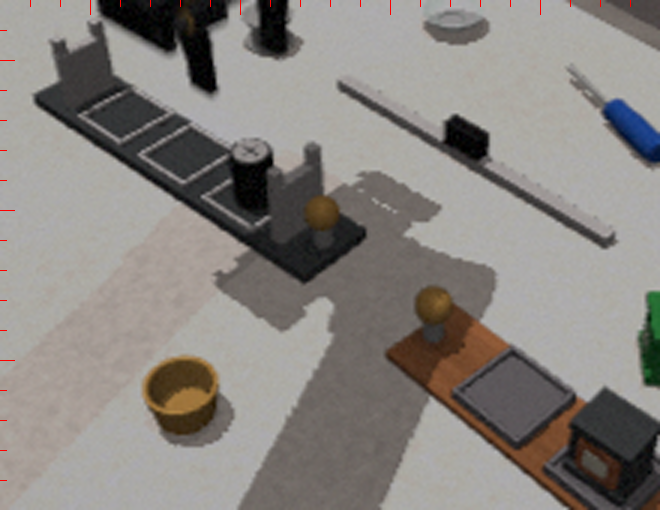

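The capacitor stands upright in the place nearest the rack's post (side crop 250,175). Next is the transformer.

```bash
python3 -m creep '[[0,-3.6,41.5,0,0,0,60],[0,-3.6,41.5,0,0,0,60],[0,-3.6,41.5,0,0,0,60],[0,-3.6,41.5,0,0,0,60],[0,-3.6,41.5,0,0,0,60]]'; python3 -m creep '[[0,-3.6,41.5,0,0,0,60],[0,-3.6,41.5,0,0,0,60],[0,-3.6,41.5,0,0,0,60],[0,-3.6,41.5,0.037,0,0,60],[0,0,0,0,0,0,60]]'; python3 - <<'E'
from h import *
s,p,r=st();print(p,s["grip_width"],r.as_matrix()[:,1].round(3))
g=p+r.apply([.164,0,0]);t=np.array([.5114,-.2319,.042]);print("g",g,"delta tool mm",(r.inv().apply(t-g)*1000).round(1))
E
```

```text
time: 8.3
position: [0.5056, -0.0667, 0.326]
tool_rot: [1.113, 1.267, -1.112]
ft_force: [1.7, -0.1, -0.4]
grip_width: 0.689
time: 8.8
position: [0.5116, -0.2386, 0.3258]
tool_rot: [1.145, 1.244, -1.15]
ft_force: [-0.0, -1.0, -0.4]
grip_width: 0.691
[ 0.51156717 -0.23860382  0.3257942 ] 0.6908975202284705 [ 0.997  0.083 -0.001]
g [ 0.51151961 -0.23928766  0.16179563] delta tool mm [119.8   0.6  -7.9]
```

```bash
python3 -m creep '[[30,0,0,0,0,0,60],[20,0,0,0,0,0,60],[0,0,0,0,0,0,60],[0,0,0,0,0,0,60]]'; python3 - <<'E'
from h import *
s,p,r=st();print(p,s["grip_width"],r.as_matrix()[:,1].round(3))
g=p+r.apply([.164,0,0]);t=np.array([.5114,-.2319,.042]);print("g",g,"delta tool mm",(r.inv().apply(t-g)*1000).round(1))
E
```

```text
time: 9.2
position: [0.5132, -0.2312, 0.2761]
tool_rot: [1.14, 1.252, -1.14]
ft_force: [0.8, -0.4, -0.0]
grip_width: 0.688
[ 0.51320175 -0.23122883  0.27608571] 0.6879875832811828 [ 0.996  0.093 -0.   ]
g [ 0.51314905 -0.23120212  0.11208572] delta tool mm [70.1 -1.8  0.5]
```

```bash
python3 -m creep '[[30,-2,1,0,0,0,60],[30,0,0,0,0,0,60],[10,0,0,0,0,0,60],[0,0,0,0,0,0,60],[0,0,0,0,0,0,60]]'; python3 - <<'E'
from h import *
s,p,r=st();print(p,s["grip_width"],r.as_matrix()[:,1].round(3))
d=get_image("side");crop(d,"g2s.png",270,160,470,340,3)
d=get_image("wrist");crop(d,"g2w.png",200,60,440,360,2)
E
```

```text
time: 9.7
position: [0.5121, -0.233, 0.2076]
tool_rot: [1.141, 1.249, -1.139]
ft_force: [0.2, -0.8, 0.1]
grip_width: 0.69
[ 0.51206523 -0.23300338  0.20763036] 0.6901164540432936 [0.996 0.093 0.002]
```

View pics/g2w.png

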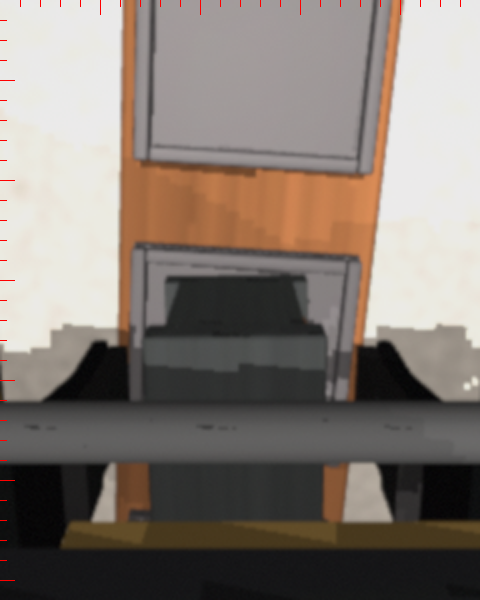

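View pics/g2s.png

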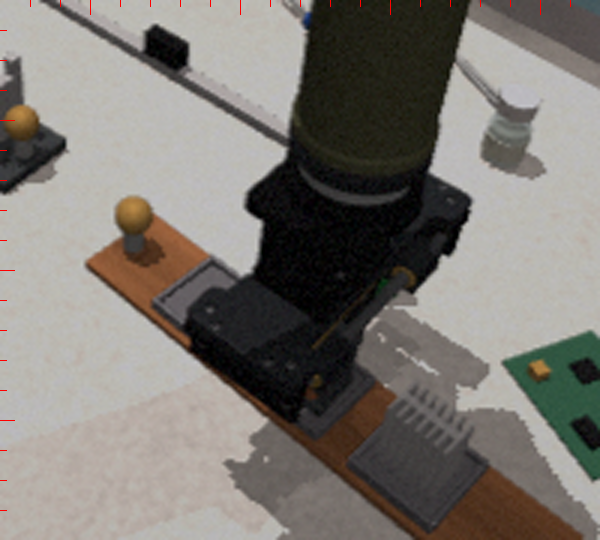

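The transformer sits square between the fingers and aligned with the tool, with its top's rear edge at about (320,225) in the wrist frame. Closing and lifting.

```bash
python3 -m creep '[[1,0,-1,0,0,0,25],[0,0,0,0,0,0,25],[0,0,0,0,0,0,25],[0,0,0,0,0,0,25],[0,0,0,0,0,0,25]]' 25;python3 -m creep '[[0,0,0,0,0,0,25],[0,0,0,0,0,0,25]]'; python3 -m creep '[[-20,0,0,0,0,0,25],[-40,0,0,0,0,0,25],[-45,0,0,0,0,0,25],[0,0,0,0,0,0,25],[0,0,0,0,0,0,25]]'; python3 - <<'E'
from h import *
s,p,r=st();print(p,s["grip_width"],r.as_matrix()[:,1].round(3))
g=p+r.apply([.164,0,0]);t=np.array([.4857,.2266,.16]);print("g",g,"delta tool mm",(r.inv().apply(t-g)*1000).round(1))
E
```

```text
time: 10.3
position: [0.5112, -0.2318, 0.2052]
tool_rot: [1.141, 1.251, -1.14]
ft_force: [-0.4, 0.3, 1.7]
grip_width: 0.433
time: 10.5
position: [0.5112, -0.2318, 0.2052]
tool_rot: [1.141, 1.251, -1.14]
ft_force: [-1.3, -0.4, 2.4]
grip_width: 0.432
time: 11.0
position: [0.5111, -0.2318, 0.3104]
tool_rot: [1.141, 1.25, -1.14]
ft_force: [0.1, 0.5, -2.5]
grip_width: 0.437
[ 0.51109506 -0.23181059  0.31036651] 0.4366911129518622 [0.996 0.093 0.001]
g [ 0.51130622 -0.23189938  0.14636667] delta tool mm [ -13.9   17.1 -458.9]
```

```bash
python3 -m creep '[[-3,1.7,-46,0,0,0,25],[-3,1.7,-46,0,0,0,25],[-3,1.7,-46,0,0,0,25],[-3,1.7,-46,0,0,0,25],[-3,1.7,-46,0,0,0,25]]'; python3 -m creep '[[0,1.7,-46,0,0,0,25],[0,1.7,-46,0,0,0,25],[0,1.7,-46,0,0,0,25],[0,1.7,-46,0,0,0,25],[0,1.7,-45,-0.034,0,0,25]]';python3 -m creep '[[0,0,0,0,0,0,25],[0,0,0,0,0,0,25],[0,0,0,0,0,0,25]]'; python3 - <<'E'
from h import *
s,p,r=st();print(p,s["grip_width"],r.as_matrix()[:,1].round(3))
g=p+r.apply([.164,0,0]);t=np.array([.4857,.2266,.042]);print("g",g,"delta tool mm",(r.inv().apply(t-g)*1000).round(1))
E
```

```text
time: 11.5
position: [0.4967, -0.0003, 0.3224]
tool_rot: [1.138, 1.255, -1.144]
ft_force: [0.5, 0.4, -2.4]
grip_width: 0.433
time: 12.0
position: [0.4841, 0.2282, 0.3223]
tool_rot: [1.112, 1.269, -1.118]
ft_force: [0.6, -0.1, -1.5]
grip_width: 0.436
time: 12.3
position: [0.4852, 0.2254, 0.323]
tool_rot: [1.113, 1.267, -1.119]
ft_force: [-0.1, -0.5, -3.3]
grip_width: 0.437
[0.48518501 0.22538347 0.32303475] 0.4367394952188172 [ 0.992  0.125 -0.003]
g [0.48467342 0.22504035 0.15903591] delta tool mm [117.    1.6  -1.6]
```

```bash
python3 -m creep '[[35,1,-1,0,0,0,25],[35,0,0,0,0,0,25],[25,0,0,0,0,0,25],[0,0,0,0,0,0,25],[0,0,0,0,0,0,25]]'; python3 - <<'E'
from h import *
s,p,r=st();print(p,s["grip_width"],r.as_matrix()[:,1].round(3))
g=p+r.apply([.164,0,0]);t=np.array([.4857,.2266,.042]);print("g",g,"delta tool mm",(r.inv().apply(t-g)*1000).round(1))
d=get_image("wrist");crop(d,"p2w.png",200,60,440,360,2)
d=get_image("side");crop(d,"p2s.png",150,70,350,220,4)
E
```

```text
time: 12.8
position: [0.4866, 0.2267, 0.2299]
tool_rot: [1.116, 1.266, -1.118]
ft_force: [0.0, 0.4, -1.8]
grip_width: 0.434
[0.4865665  0.22673052 0.22987601] 0.4335937553115506 [ 0.992  0.125 -0.001]
g [0.48642244 0.22661381 0.06587612] delta tool mm [23.9 -0.7 -0.1]
```

View pics/p2w.png

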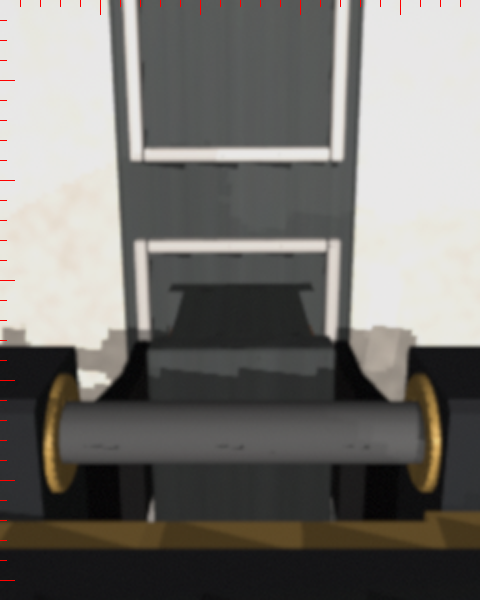

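View pics/p2s.png

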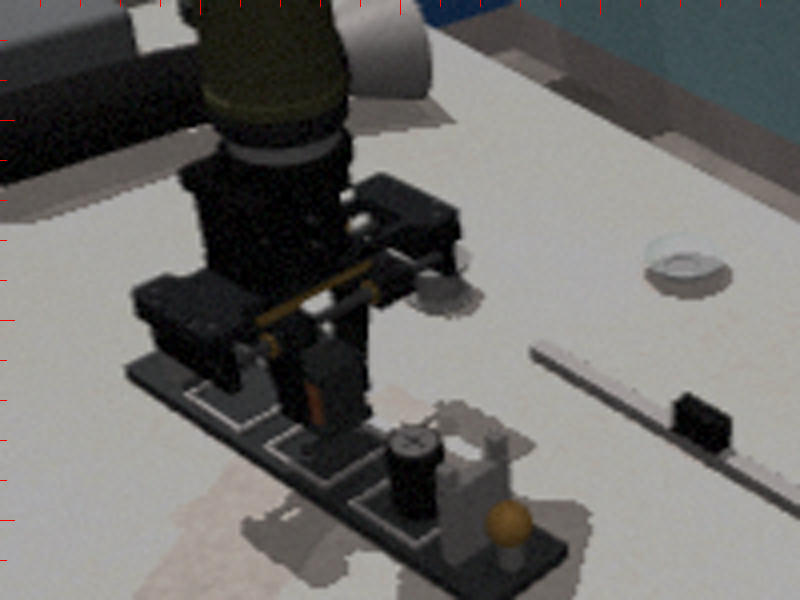

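```bash
python3 -m creep '[[14,-0.5,0,0,0,0,25],[8,0,0,0,0,0,25],[1.5,0,0,0,0,0,25],[0,0,0,0,0,0,25],[0,0,0,0,0,0,25]]'
```

```text
time: 13.4
position: [0.4858, 0.228, 0.2066]
tool_rot: [1.115, 1.266, -1.115]
ft_force: [0.2, -0.1, -2.0]
grip_width: 0.435
```

```bash
python3 -m creep '[[1.2,0,0.5,0,0,0,25],[0,0,0,0,0,0,25],[0,0,0,0,0,0,39],[0,0,0,0,0,0,45],[0,0,0,0,0,0,60]]';python3 -m creep '[[0,0,0,0,0,0,65],[0,0,0,0,0,0,65],[-30,0,0,0,0,0,65],[-45,0,0,0,0,0,60],[-45,0,0,0,0,0,60]]';  python3 - <<'E'
from h import *
s,p,r=st();print(p)
d=get_image("side");crop(d,"p2s2.png",170,100,390,250,3)
g=p+r.apply([.164,0,0]);t=np.array([.516,-.3151,.16]);print("g",g,"delta tool mm",(r.inv().apply(t-g)*1000).round(1))
E
```

```text
time: 13.9
position: [0.4861, 0.2275, 0.2057]
tool_rot: [1.116, 1.266, -1.114]
ft_force: [-1.4, -0.0, -0.3]
grip_width: 0.536
time: 14.4
position: [0.4854, 0.2273, 0.3261]
tool_rot: [1.114, 1.268, -1.116]
ft_force: [1.9, 0.2, 1.0]
grip_width: 0.698
[0.48537898 0.22726334 0.32610351]
g [0.48512389 0.22717598 0.16210373] delta tool mm [  2.3 -38.2 541.8]
```

View pics/p2s2.png

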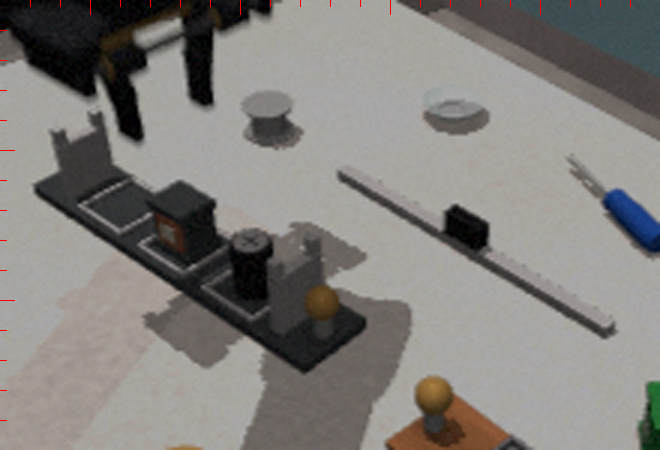

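The transformer stands in the middle place (side crop 182,225) and the capacitor hasn't moved. Next is the heat sink.

```bash
python3 -m creep '[[0,-3,42,0,0,0,60],[0,-3,42,0,0,0,60],[0,-3,42,0,0,0,60],[0,-3,42,0,0,0,60],[0,-3,42,0,0,0,60]]'; python3 -m creep '[[0,-3,42,0,0,0,60],[0,-3,42,0,0,0,60],[0,-3,42,0,0,0,60],[0,-3,42,0,0,0,60],[0,-3,42,0,0,0,60]]';python3 -m creep '[[0,-3,42,0,0,0,60],[0,-3,42,0,0,0,60],[0,-2,38,0,0,0,60],[0,0,0,0.124,0,0,60],[0,0,0,0,0,0,60]]';python3 -m creep '[[0,0,0,0,0,0,60],[0,0,0,0,0,0,60]]'; python3 - <<'E'
from h import *
s,p,r=st();print(p,s["grip_width"],r.as_matrix()[:,1].round(3))
g=p+r.apply([.164,0,0]);t=np.array([.516,-.3151,.042]);print("g",g,"delta tool mm",(r.inv().apply(t-g)*1000).round(1))
E
```

```text
time: 14.95
position: [0.4973, 0.0156, 0.3254]
tool_rot: [1.115, 1.266, -1.114]
ft_force: [1.4, 0.1, 0.3]
grip_width: 0.69
time: 15.45
position: [0.5091, -0.1947, 0.3253]
tool_rot: [1.115, 1.266, -1.115]
ft_force: [0.9, -0.2, -0.4]
grip_width: 0.689
time: 15.95
position: [0.5164, -0.3164, 0.3247]
tool_rot: [1.209, 1.21, -1.21]
ft_force: [-0.1, 0.6, 0.6]
grip_width: 0.694
time: 16.15
position: [0.5172, -0.3137, 0.3252]
tool_rot: [1.205, 1.213, -1.204]
ft_force: [-0.6, -0.4, -0.7]
grip_width: 0.69
[ 0.51721429 -0.31368594  0.32524305] 0.6897764155307996 [1.    0.007 0.   ]
g [ 0.51724931 -0.31359569  0.16124308] delta tool mm [119.2  -1.3   1.6]
```

```bash
python3 -m creep '[[40,-1,1,0,0,0,60],[40,0,0,0,0,0,60],[25,0,0,0,0,0,60],[14,0,0,0,0,0,60],[0,0,0,0,0,0,60]]';python3 -m creep '[[0,0,0,0,0,0,60]]'; python3 - <<'E'
from h import *
s,p,r=st();print(p,s["grip_width"],r.as_matrix()[:,1].round(3))
g=p+r.apply([.164,0,0]);t=np.array([.516,-.3151,.042]);print("g",g,"delta tool mm",(r.inv().apply(t-g)*1000).round(1))
d=get_image("wrist");crop(d,"g3w.png",200,60,440,360,2)
E
```

```text
time: 16.65
position: [0.5153, -0.3149, 0.2045]
tool_rot: [1.205, 1.215, -1.207]
ft_force: [-0.3, -0.4, -0.5]
grip_width: 0.693
time: 16.75
position: [0.5165, -0.316, 0.2074]
tool_rot: [1.206, 1.209, -1.205]
ft_force: [0.4, -0.6, 1.0]
grip_width: 0.69
[ 0.51649041 -0.31597831  0.20744633] 0.6901123133016436 [1.    0.004 0.002]
g [ 0.51675976 -0.31610217  0.0434466 ] delta tool mm [ 1.4 -0.8 -1. ]
```

View pics/g3w.png

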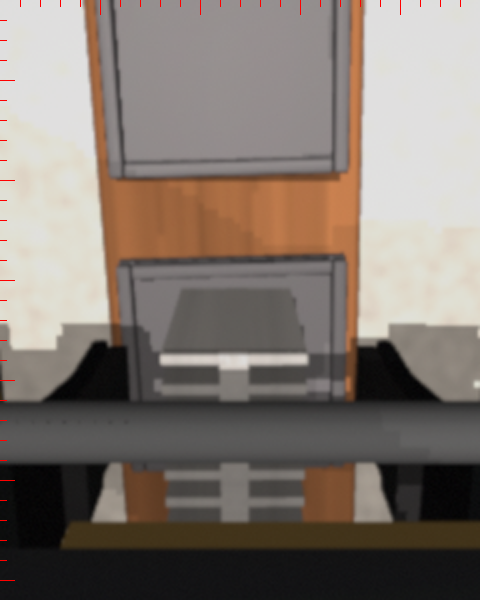

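The heat sink is centred and square between the fingers, with its rear fin's top edge at about (317,239) in the wrist frame. Closing.

```bash
python3 -m creep '[[0,0,0,0,0,0,18],[0,0,0,0,0,0,18],[0,0,0,0,0,0,18],[0,0,0,0,0,0,18],[0,0,0,0,0,0,18]]' 25;python3 -m creep '[[0,0,0,0,0,0,18],[0,0,0,0,0,0,18],[0,0,0,0,0,0,18]]'; python3 -m creep '[[-20,0,0,0,0,0,18],[-40,0,0,0,0,0,18],[-45,0,0,0,0,0,18],[0,0,0,0,0,0,18],[0,0,0,0,0,0,18]]'; python3 - <<'E'
from h import *
s,p,r=st();print(p,s["grip_width"],r.as_matrix()[:,1].round(3))
g=p+r.apply([.164,0,0]);t=np.array([.4750,.3110,.16]);print("g",g,"delta tool mm",(r.inv().apply(t-g)*1000).round(1))
E
```

```text
time: 17.3
position: [0.5158, -0.3161, 0.2065]
tool_rot: [1.207, 1.21, -1.207]
ft_force: [-0.2, -0.6, 2.7]
grip_width: 0.339
time: 17.6
position: [0.5158, -0.3161, 0.2065]
tool_rot: [1.207, 1.211, -1.207]
ft_force: [-0.6, -0.7, 3.3]
grip_width: 0.346
time: 18.1
position: [0.516, -0.3162, 0.3123]
tool_rot: [1.207, 1.208, -1.206]
ft_force: [-0.4, 0.3, -1.5]
grip_width: 0.342
[ 0.51599289 -0.31617506  0.31227181] 0.3419970785786541 [1.    0.003 0.002]
g [ 0.51634895 -0.31634465  0.14827228] delta tool mm [ -12.5  -39.4 -627.5]
```

```bash
python3 -m creep '[[-3,-2.6,-42,0,0,0,18],[-3,-2.6,-42,0,0,0,18],[-3,-2.6,-42,0,0,0,18],[-3,-2.6,-42,0,0,0,18],[-2,-2.6,-42,0,0,0,18]]'; python3 -m creep '[[0,-2.6,-42,0,0,0,18],[0,-2.6,-42,0,0,0,18],[0,-2.6,-42,0,0,0,18],[0,-2.6,-42,0,0,0,18],[0,-2.6,-42,0,0,0,18]]';python3 -m creep '[[0,-2.6,-42,0,0,0,18],[0,-2.6,-42,0,0,0,18],[0,-2.6,-42,0,0,0,18],[0,-2.6,-42,0,0,0,18],[0,-2.6,-38,0,0,0,18]]';python3 -m creep '[[0,0,0,-0.123,0,0,18],[0,0,0,0,0,0,18],[0,0,0,0,0,0,18],[0,0,0,0,0,0,18]]'; python3 - <<'E'
from h import *
import pickle
s,p,r=st();print(p,s["grip_width"],r.as_matrix()[:,1].round(3))
g=p+r.apply([.164,0,0]);t=np.array([.4750,.3100,.0425]);print("g",g,"delta tool mm",(r.inv().apply(t-g)*1000).round(1))
E
```

```text
time: 18.6
position: [0.5011, -0.1043, 0.3233]
tool_rot: [1.206, 1.213, -1.209]
ft_force: [0.4, -0.5, -0.7]
grip_width: 0.343
time: 19.1
position: [0.4873, 0.1053, 0.3232]
tool_rot: [1.205, 1.213, -1.21]
ft_force: [1.4, -0.4, -0.5]
grip_width: 0.345
time: 19.6
position: [0.4737, 0.3115, 0.323]
tool_rot: [1.204, 1.213, -1.209]
ft_force: [0.1, 1.2, 0.4]
grip_width: 0.344
time: 20.0
position: [0.4752, 0.3084, 0.3243]
tool_rot: [1.117, 1.264, -1.12]
ft_force: [0.4, 0.3, -0.4]
grip_width: 0.344
[0.4752303  0.30840895 0.32434327] 0.34412221626644995 [ 0.993  0.122 -0.001]
g [0.4750527  0.30819267 0.16034351] delta tool mm [117.8   0.3  -1.9]
```

```bash
python3 -m creep '[[35,0,-1,0,0,0,18],[35,0,-1,0,0,0,18],[25,0,0,0,0,0,18],[0,0,0,0,0,0,18],[0,0,0,0,0,0,18]]'; python3 - <<'E'
from h import *
s,p,r=st();print(p,s["grip_width"],r.as_matrix()[:,1].round(3))
g=p+r.apply([.164,0,0]);t=np.array([.4750,.3100,.0425]);print("g",g,"delta tool mm",(r.inv().apply(t-g)*1000).round(1))
d=get_image("wrist");crop(d,"p3w.png",200,60,440,360,2)
d=get_image("side");crop(d,"p3s.png",150,70,350,220,4)
E
```

```text
time: 20.5
position: [0.475, 0.3112, 0.2306]
tool_rot: [1.117, 1.265, -1.118]
ft_force: [-0.2, -0.6, -0.4]
grip_width: 0.345
[0.47503651 0.31116197 0.23056734] 0.345109541000845 [ 0.992  0.124 -0.   ]
g [0.47501606 0.31110713 0.06656735] delta tool mm [24.1 -0.1  1.1]
```

View pics/p3w.png

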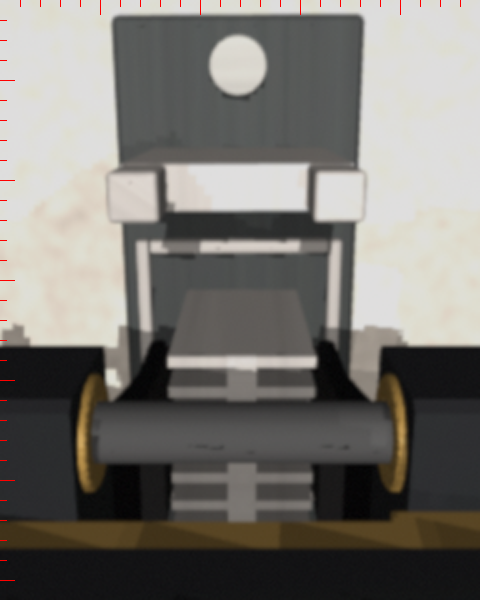

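View pics/p3s.png

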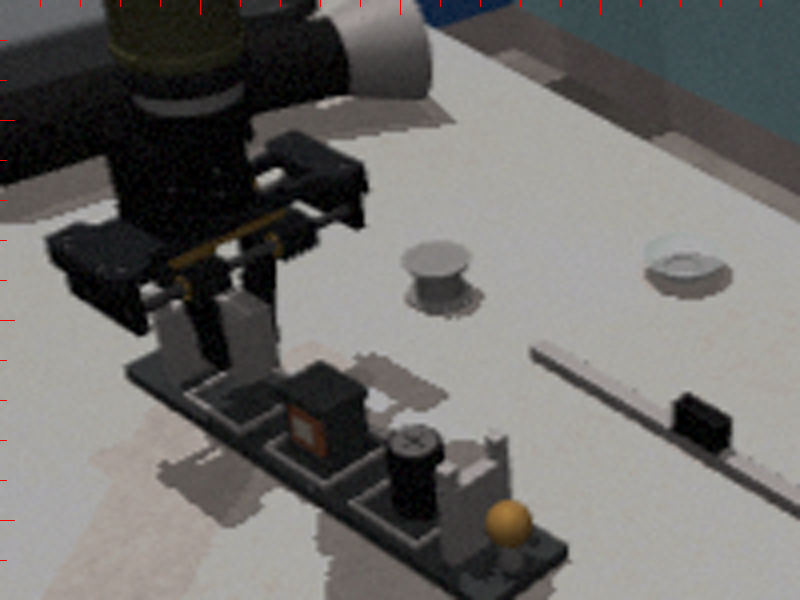

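```bash
python3 -m creep '[[14,0,1,0,0,0,18],[8,0,0,0,0,0,18],[1,0,0,0,0,0,18],[0,0,0,0,0,0,18],[0,0,0,0,0,0,18]]'; python3 - <<'E'
from h import *
s,p,r=st()
d=get_image("wrist");cv2.imwrite("pics/p3w2.png",d["img"][60:360,200:440,::-1].repeat(2,0).repeat(2,1))
E
```

```text
time: 21.1
position: [0.4747, 0.3109, 0.2072]
tool_rot: [1.116, 1.266, -1.116]
ft_force: [-0.1, -0.0, -0.7]
grip_width: 0.342
```

View pics/p3w2.png

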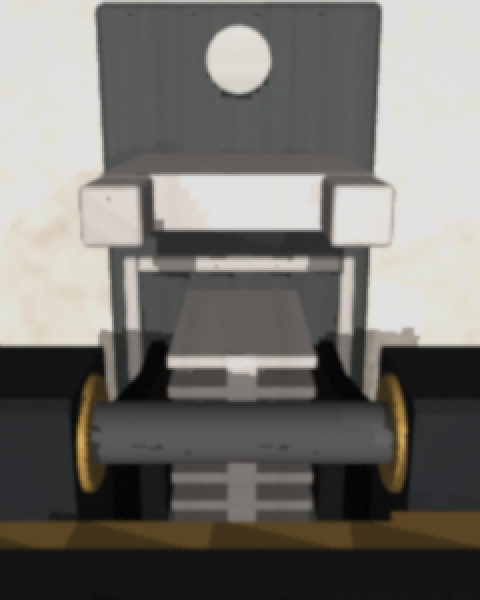

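```bash
python3 -m creep '[[1,0,0.5,0,0,0,18],[0,0,0,0,0,0,18],[0,0,0,0,0,0,31],[0,0,0,0,0,0,40],[0,0,0,0,0,0,55]]';python3 -m creep '[[0,0,0,0,0,0,60],[0,0,0,0,0,0,60],[-30,0,0,0,0,0,60],[-45,0,0,0,0,0,50],[-45,0,0,0,0,0,50]]';  python3 - <<'E'
from h import *
s,p,r=st();print(p)
d=get_image("side");crop(d,"p3s2.png",170,100,390,250,3)
g=p+r.apply([.164,0,0]);t=np.array([.6763,.0761,.15]);print("g",g,"delta tool mm",(r.inv().apply(t-g)*1000).round(1))
E
```

```text
time: 21.65
position: [0.4749, 0.3103, 0.2063]
tool_rot: [1.116, 1.266, -1.116]
ft_force: [0.4, 1.0, 0.2]
grip_width: 0.462
time: 22.15
position: [0.4745, 0.3101, 0.327]
tool_rot: [1.115, 1.267, -1.117]
ft_force: [1.2, 0.0, 0.3]
grip_width: 0.604
[0.47447907 0.31006674 0.32700648]
g [0.47421759 0.3099359  0.16300674] delta tool mm [ 12.9 171.1 257.4]
```

View pics/p3s2.png

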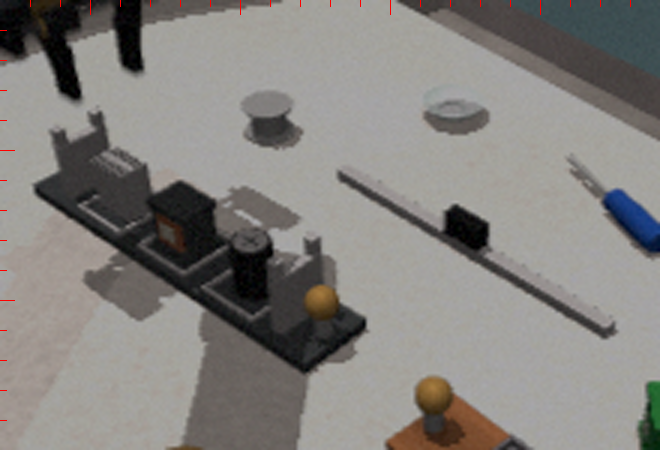

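All three stand upright in the right order. Next is the bar, starting with a wrist view from behind it.

```bash
python3 -m creep '[[-8,17.5,40,0,0,0,50],[-8,17.5,40,0,0,0,50],[-8,17.5,40,0,0,0,50],[-8,17.5,40,0,0,0,50],[-8,17.5,40,0,0,0,50]]';python3 -m creep '[[-8,17.5,40,0,0,0,50],[-8,17.5,40,0,0,0,50],[-8,17.5,40,0,0,0,50],[-8,17.5,40,0.034,0,0,50],[0,0,0,0,0,0,50]]';python3 -m creep '[[0,0,0,0,0,0,50],[0,0,0,0,0,0,50]]';  python3 - <<'E'
from h import *
import pickle
s,p,r=st();print(s["time"],p,r.as_matrix()[:,1].round(3))
d=get_image("wrist");pickle.dump(d,open("w4.pkl","wb"));cv2.imwrite("pics/w4.png",d["img"][:,:,::-1])
crop(d,"w4c.png",270,0,370,220,3)
E
```

```text
time: 22.7
position: [0.5874, 0.1213, 0.3666]
tool_rot: [1.116, 1.266, -1.115]
ft_force: [1.1, -0.2, 0.9]
grip_width: 0.575
time: 23.2
position: [0.6782, -0.0356, 0.3985]
tool_rot: [1.147, 1.24, -1.151]
ft_force: [-0.1, 0.6, -0.2]
grip_width: 0.575
time: 23.4
position: [0.676, -0.0254, 0.3978]
tool_rot: [1.14, 1.254, -1.14]
ft_force: [-0.7, 0.4, -0.8]
grip_width: 0.573
23.4 [ 0.67600725 -0.02541795  0.39776535] [ 0.996  0.094 -0.001]
```

View pics/w4.png

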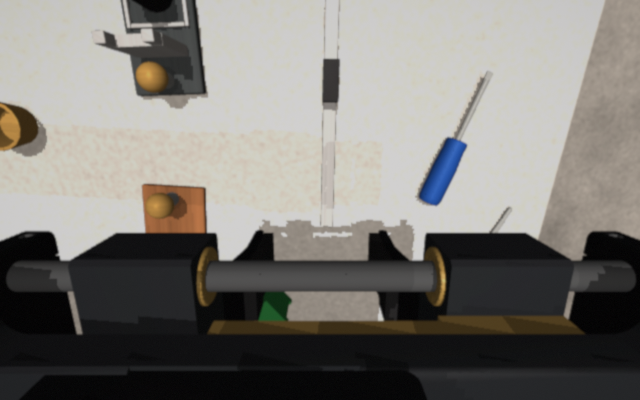

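View pics/w4c.png

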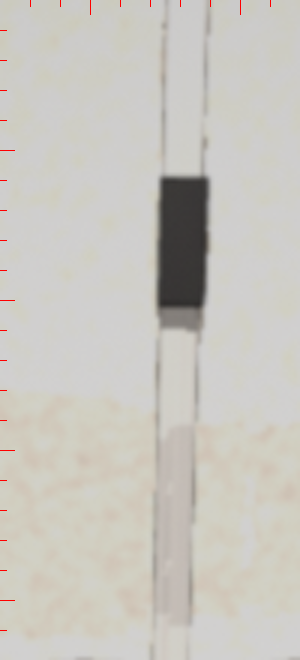

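```bash
python3 - <<'E'
from h import *
import pickle
d=pickle.load(open("w4.pkl","rb"))
Z=lambda u,v:(270+u/3,v/3)
P=np.array([atz(d,Z(*q),.036) for q in [(161,178),(209,178),(205,307),(158,307)]]);c=P.mean(0)
print(c,np.linalg.norm(P[1]-P[0]),np.linalg.norm(P[0]-P[3]),np.linalg.norm(P[1]-P[2]))
a=(atz(d,Z(163,60),.012)+atz(d,Z(206,60),.012))/2;b=(atz(d,Z(154,600),.012)+atz(d,Z(192,600),.012))/2
v=a-b;yaw=np.arctan2(-v[0],v[1]);print("bar yaw",yaw, "mid line at grip:",b+v*((c-b)@v)/(v@v))
s,p,r=st();t=np.array([*c[:2],.024]);g=p+r.apply([.164,0,0]);print("g",g,(r.inv().apply(t-g)*1000).round(1))
E
```

```text
[0.67655536 0.07542078 0.036     ] 0.015428489421503728 0.03977581627748008 0.039771481650432886
bar yaw 0.07898724933534608 mid line at grip: [0.67631014 0.07540137 0.012     ]
g [ 0.67578724 -0.02482073  0.23392386] [210.   10.4 -99.5]
```

```bash
python3 -m creep '[[30,3.5,-33,0.01,0,0,50],[30,3.5,-33,0,0,0,50],[30,3.5,-33,0,0,0,50],[45,0,0,0,0,0,50],[0,0,0,0,0,0,50]]';python3 -m creep '[[20,0,0,0,0,0,50],[0,0,0,0,0,0,50],[0,0,0,0,0,0,50]]';  python3 - <<'E'
from h import *
s,p,r=st();print(s["time"],p,r.as_matrix().round(3).tolist())
t=np.array([.6764,.0754,.025]);g=p+r.apply([.164,0,0]);print("g",g,(r.inv().apply(t-g)*1000).round(1))
d=get_image("wrist");crop(d,"g4w.png",200,60,440,360,2)
E
```

```text
time: 23.95
position: [0.6747, 0.0757, 0.2563]
tool_rot: [1.138, 1.259, -1.154]
ft_force: [-0.5, -1.1, -1.0]
grip_width: 0.576
time: 24.25
position: [0.6786, 0.0722, 0.245]
tool_rot: [1.149, 1.246, -1.148]
ft_force: [0.1, -0.4, 0.1]
grip_width: 0.572
24.25 [0.67862468 0.07221118 0.24501614] [[0.001, 0.997, 0.081], [-0.0, 0.081, -0.997], [-1.0, 0.001, 0.0]]
g [0.67884338 0.07217551 0.08101629] [56.  -2.2 -3.4]
```

View pics/g4w.png

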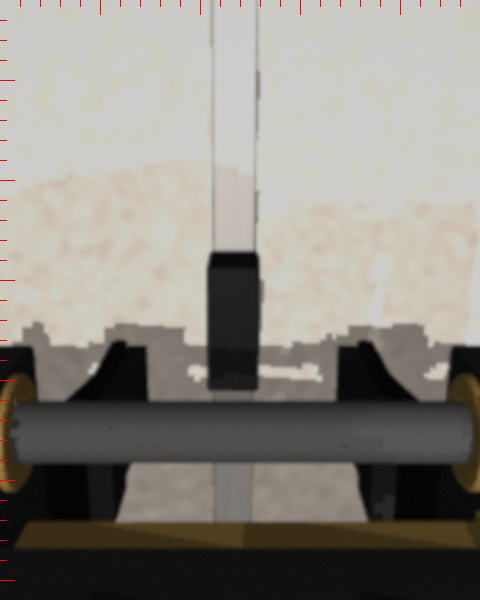

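```bash
python3 -m creep '[[25,-2,-3,0,0,0,50],[18,0,0,0,0,0,50],[8,0,0,0,0,0,50],[3,0,0,0,0,0,50],[0,0,0,0,0,0,50]]';python3 -m creep '[[0,0,0,0,0,0,50],[0,0,0,0,0,0,50]]';  python3 - <<'E'
from h import *
s,p,r=st();print(s["time"],p,r.as_matrix()[:,1].round(3))
t=np.array([.6764,.0754,.025]);g=p+r.apply([.164,0,0]);print("g",g,(r.inv().apply(t-g)*1000).round(1))
E
```

```text
time: 24.8
position: [0.6763, 0.0751, 0.1893]
tool_rot: [1.149, 1.247, -1.149]
ft_force: [0.2, 0.5, -0.5]
grip_width: 0.576
time: 25.0
position: [0.6766, 0.0753, 0.1903]
tool_rot: [1.149, 1.246, -1.147]
ft_force: [-0.9, -0.3, 0.2]
grip_width: 0.578
25.0 [0.67658904 0.07534034 0.19026349] [0.997 0.082 0.002]
g [0.67685839 0.07536477 0.02626371] [ 1.3 -0.5 -0.1]
```

```bash
python3 -m creep '[[0.5,0,0,0,0,0,5],[0,0,0,0,0,0,5],[0,0,0,0,0,0,5],[0,0,0,0,0,0,5],[0,0,0,0,0,0,5]]' 35;python3 -m creep '[[0,0,0,0,0,0,5],[0,0,0,0,0,0,5],[0,0,0,0,0,0,5],[0,0,0,0,0,0,5],[0,0,0,0,0,0,5]]'; python3 -m creep '[[-10,0,0,0,0,0,5],[-30,0,0,0,0,0,5],[-40,0,0,0,0,0,5],[-40,0,0,0,0,0,5],[0,0,0,0,0,0,5]]'; python3 - <<'E'
from h import *
s,p,r=st();print(s["time"],p,r.as_matrix()[:,1].round(3))
t=np.array([.4857,.2266,.15]);g=p+r.apply([.164,0,0]);print("g",g,(r.inv().apply(t-g)*1000).round(1))
d=get_image("side");crop(d,"g4s.png",170,50,420,230,3)
E
```

```text
time: 25.5
position: [0.6761, 0.0753, 0.1888]
tool_rot: [1.149, 1.247, -1.149]
ft_force: [0.2, -0.1, 0.3]
grip_width: 0.203
time: 26.0
position: [0.6761, 0.0753, 0.1888]
tool_rot: [1.149, 1.247, -1.149]
ft_force: [-0.4, 0.1, 0.3]
grip_width: 0.181
time: 26.5
position: [0.6782, 0.0759, 0.3169]
tool_rot: [1.155, 1.238, -1.139]
ft_force: [-0.1, -0.0, -0.7]
grip_width: 0.179
26.5 [0.67816716 0.07587073 0.31691014] [0.997 0.082 0.013]
g [0.68025093 0.07614249 0.1529236 ] [   0.7 -181.6 -165.9]
```

View pics/g4s.png

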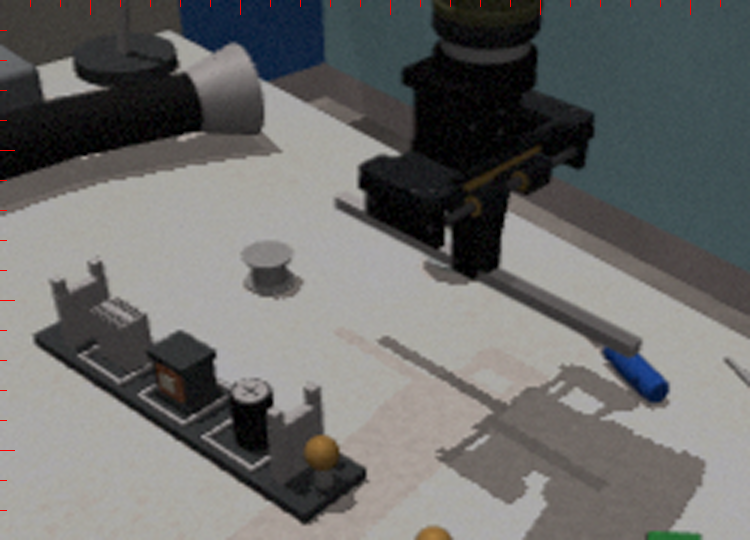

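The bar is held level by its grip (measured width 15.6 mm) and is clear of the bench. Carrying it over the rack.

```bash
python3 -m creep '[[0,-23,-21,0,0,0,5],[0,-30,-27,0,0,0,5],[0,-30,-27,0,0,0,5],[0,-30,-27,0,0,0,5],[0,-30,-27,0,0,0,5]]';python3 -m creep '[[0,-25,-24,0,0,0,5],[0,-12,-12,-0.044,0,0,5],[0,0,0,0,0,0,5],[0,0,0,0,0,0,5],[0,0,0,0,0,0,5]]'; python3 - <<'E'
from h import *
import pickle
s,p,r=st();print(s["time"],p,r.as_matrix().round(3).tolist())
t=np.array([.4857,.2266,.0928]);g=p+r.apply([.164,0,0]);print("g",g,(r.inv().apply(t-g)*1000).round(1))
d=get_image("wrist");crop(d,"p4w.png",200,0,440,300,2)
d=get_image("side");crop(d,"p4s.png",150,50,370,230,3)
E
```

```text
time: 27.05
position: [0.5209, 0.1927, 0.3071]
tool_rot: [1.147, 1.248, -1.151]
ft_force: [0.9, 1.0, -1.6]
grip_width: 0.176
time: 27.55
position: [0.4846, 0.2234, 0.3084]
tool_rot: [1.117, 1.264, -1.118]
ft_force: [0.4, 0.4, -3.0]
grip_width: 0.181
27.55 [0.48458824 0.2233548  0.30841679] [[0.0, 0.992, 0.123], [-0.001, 0.123, -0.992], [-1.0, 0.0, 0.001]]
g [0.48462138 0.22322107 0.14441685] [51.6  1.5 -3.3]
```

View pics/p4w.png

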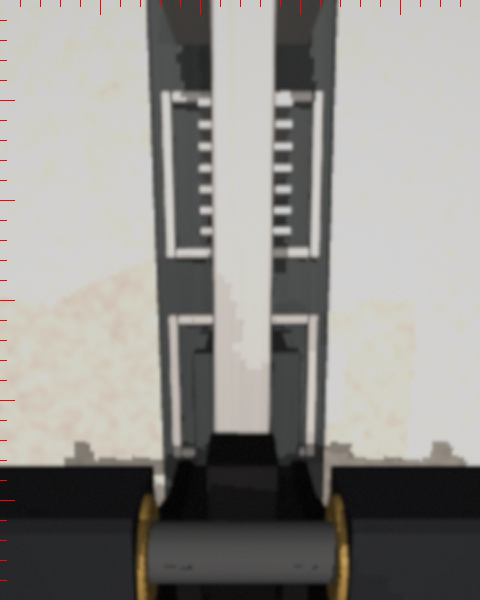

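View pics/p4s.png

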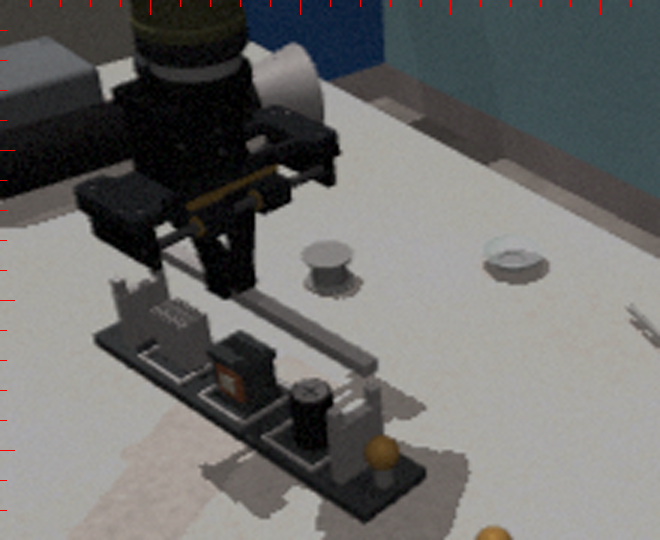

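```bash
python3 -m creep '[[15,1,-3,-0.002,0,0,5],[14,0,0,0,0,0,5],[0,0,0,0,0,0,5],[0,0,0,0,0,0,5],[0,0,0,0,0,0,5]]'; python3 - <<'E'
from h import *
import pickle
s,p,r=st();print(s["time"],p,r.as_matrix().round(3).tolist())
t=np.array([.4857,.2266,.0928]);g=p+r.apply([.164,0,0]);print("g",g,(r.inv().apply(t-g)*1000).round(1))
d=get_image("wrist");crop(d,"p5w.png",200,0,440,300,2)
d=get_image("side");crop(d,"p5s.png",160,100,320,230,5)
d=get_image("scene");crop(d,"p5c.png",325,130,455,230,6)
E
```

```text
time: 28.15
position: [0.4839, 0.2282, 0.2799]
tool_rot: [1.115, 1.267, -1.114]
ft_force: [0.1, 0.4, -2.8]
grip_width: 0.181
28.15 [0.48393187 0.2282193  0.27985278] [[0.0, 0.992, 0.128], [0.0, 0.128, -0.992], [-1.0, 0.0, -0.0]]
g [0.48396867 0.22823688 0.11585278] [23.1  1.5  1.8]
```

View pics/p5w.png

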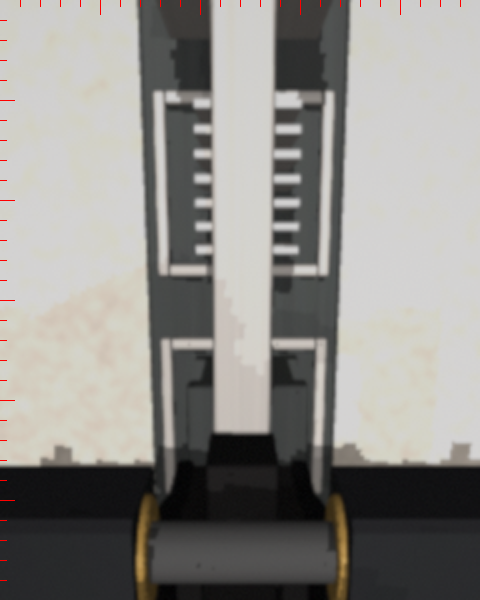

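View pics/p5s.png

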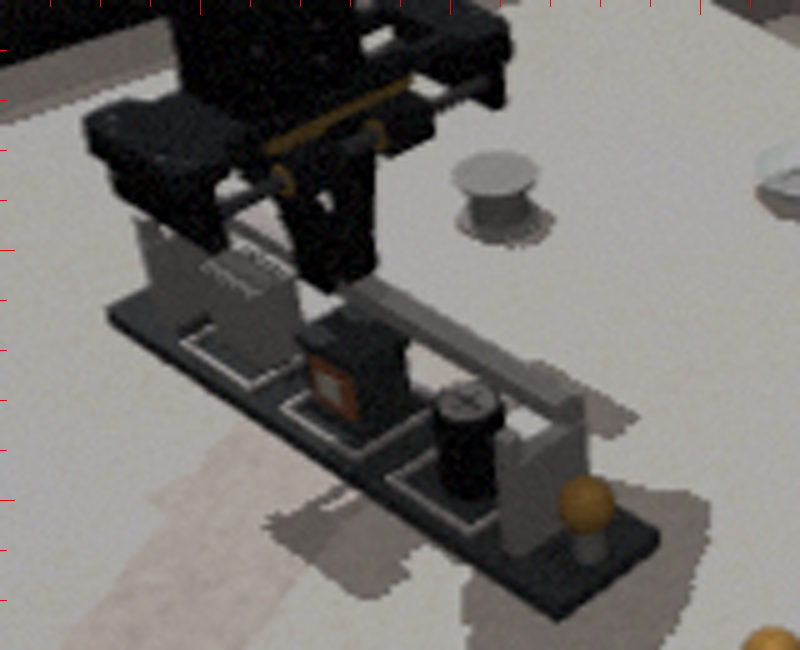

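View pics/p5c.png

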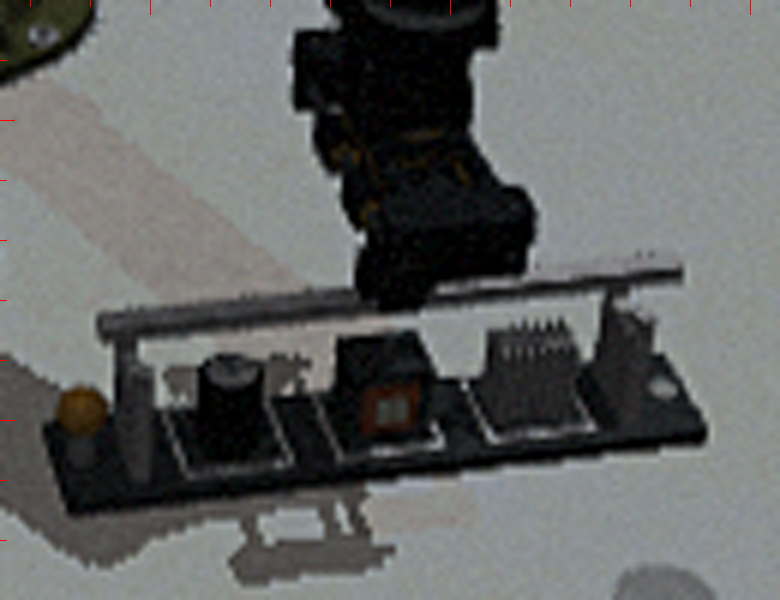

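```bash
python3 -m creep '[[10,0.5,1,0,0,0,5],[6,0,0,0,0,0,5],[4,0,0,0,0,0,5],[0,0,0,0,0,0,5],[0,0,0,0,0,0,5]]'; python3 - <<'E'
from h import *
s,p,r=st();print(s["time"],p,r.as_matrix()[:,1].round(3))
t=np.array([.4857,.2266,.0928]);g=p+r.apply([.164,0,0]);print("g",g,(r.inv().apply(t-g)*1000).round(1))
d=get_image("wrist");crop(d,"p6w.png",200,0,440,300,2)
d=get_image("side");crop(d,"p6s.png",160,100,320,230,5)
E
```

```text
time: 28.8
position: [0.4844, 0.2272, 0.2596]
tool_rot: [1.114, 1.267, -1.115]
ft_force: [0.1, -0.2, -2.1]
grip_width: 0.182
28.8 [0.48440756 0.22722527 0.25957648] [ 0.992  0.128 -0.   ]
g [0.48436272 0.22720803 0.09557648] [2.8 1.2 0.8]
```

View pics/p6w.png

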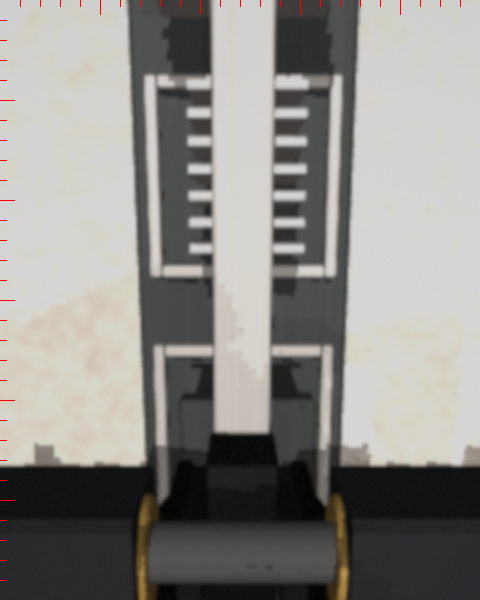

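View pics/p6s.png

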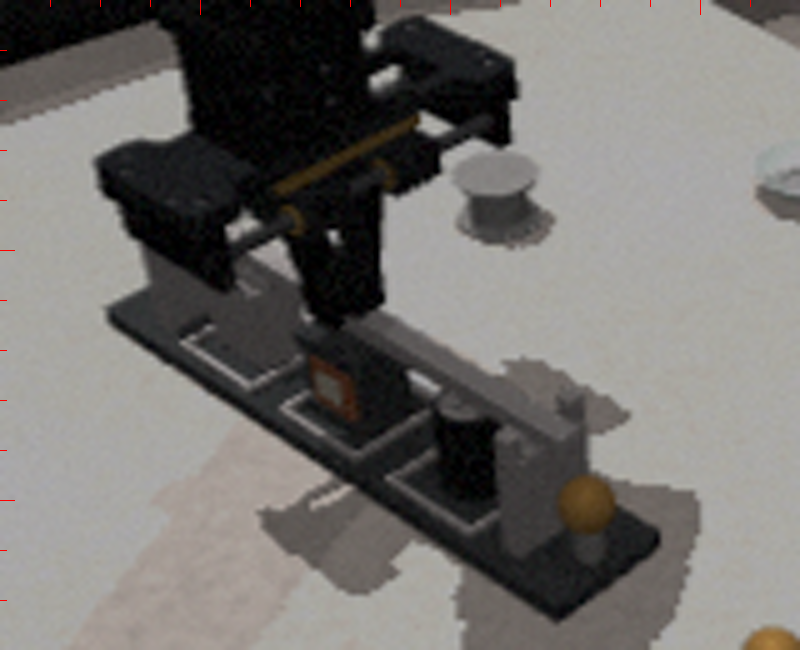

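The bar is between the prongs at both ends, and its centreline (wrist crop column 243) matches the rack's (243). I'll lower it the last 3 mm and release gently.

```bash
python3 -m creep '[[1.5,0.5,0.5,0,0,0,5],[1,0,0,0,0,0,5],[0,0,0,0,0,0,5],[0,0,0,0,0,0,5]]'; python3 -m creep '[[0.5,0,0,0,0,0,5],[0,0,0,0,0,0,5],[0,0,0,0,0,0,5]]'
```

```text
time: 29.3
position: [0.485, 0.2268, 0.2573]
tool_rot: [1.114, 1.267, -1.114]
ft_force: [0.3, -0.1, -1.9]
grip_width: 0.182
time: 29.6
position: [0.485, 0.2268, 0.2568]
tool_rot: [1.114, 1.267, -1.114]
ft_force: [-0.1, -0.6, -1.9]
grip_width: 0.182
```

```bash
python3 -m creep '[[0.5,0,0,0,0,0,5],[0,0,0,0,0,0,5],[0,0,0,0,0,0,5]]'; python3 -m creep '[[0.5,0,0,0,0,0,5],[0,0,0,0,0,0,5],[0,0,0,0,0,0,5]]'
```

```text
time: 29.9
position: [0.485, 0.2268, 0.2567]
tool_rot: [1.114, 1.267, -1.114]
ft_force: [-1.5, -0.8, 3.5]
grip_width: 0.181
time: 30.2
position: [0.485, 0.2268, 0.2567]
tool_rot: [1.114, 1.267, -1.114]
ft_force: [-2.1, -1.9, 6.5]
grip_width: 0.178
```

Force now shows contact with both forks supporting the bar (the sign flipped to +6.5 N at the expected height). I'll back off 0.5 mm and open.

```bash
python3 -m creep '[[-0.5,0,0,0,0,0,5],[0,0,0,0,0,0,17],[0,0,0,0,0,0,20],[0,0,0,0,0,0,30],[0,0,0,0,0,0,40]]'; python3 -m creep '[[0,0,0,0,0,0,40],[0,0,0,0,0,0,40],[-10,0,0,0,0,0,40],[-30,0,0,0,0,0,40],[-45,0,0,0,0,0,40]]';python3 -m creep '[[-45,0,25,0,0,0,40],[-20,0,45,0,0,0,40],[0,0,45,0,0,0,40],[0,0,45,0,0,0,40],[0,0,0,0,0,0,40]]'; python3 - <<'E'
from h import *
import pickle
s,p,r=st();print(s["time"],p)
d=get_image("wrist");pickle.dump(d,open("w7.pkl","wb"));crop(d,"p7w.png",240,0,440,240,3 if 0 else 2)
d=get_image("side");crop(d,"p7s.png",160,100,320,230,4)
d=get_image("scene");crop(d,"p7c.png",325,150,455,250,6)
E
```

```text
time: 30.7
position: [0.4851, 0.2268, 0.2561]
tool_rot: [1.114, 1.267, -1.114]
ft_force: [0.4, -0.4, -0.0]
grip_width: 0.333
time: 31.2
position: [0.4841, 0.2262, 0.3405]
tool_rot: [1.111, 1.269, -1.119]
ft_force: [0.6, 0.6, -0.3]
grip_width: 0.456
time: 31.7
position: [0.506, 0.0614, 0.4061]
tool_rot: [1.121, 1.258, -1.123]
ft_force: [0.4, -0.8, -0.7]
grip_width: 0.457
31.7 [0.50603661 0.06140156 0.40611083]
```

View pics/p7w.png

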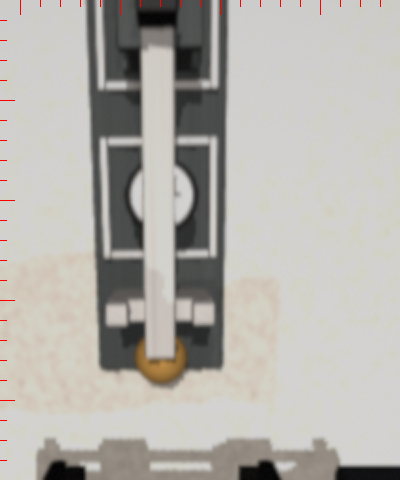

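View pics/p7s.png

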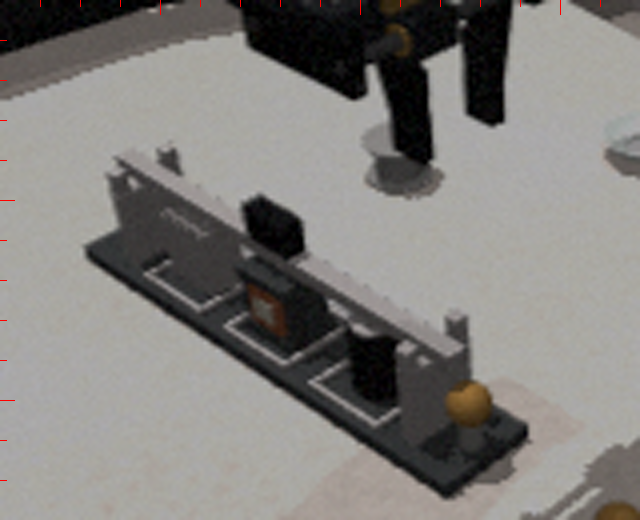

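View pics/p7c.png

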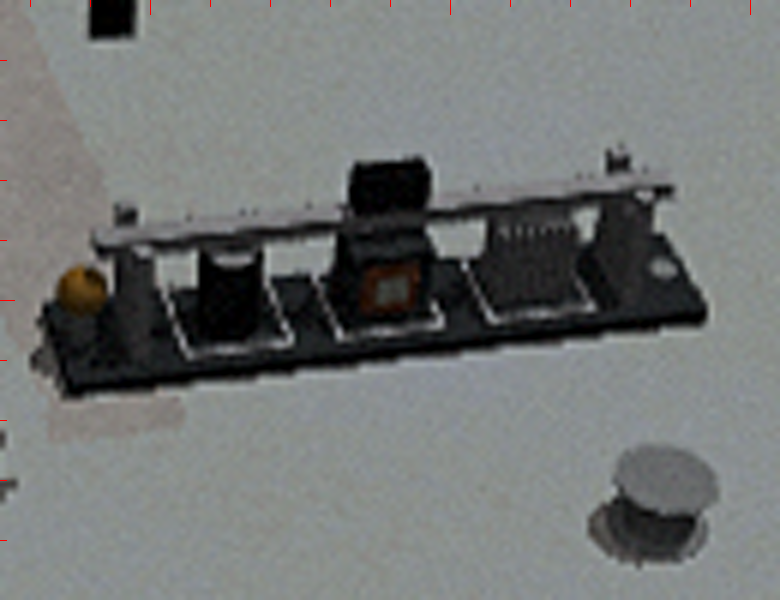

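The bar lies centred between the near-end prongs in the wrist view: prongs at crop columns 106–215, so middle 160.5, and bar middle 160. At the far end it also lies between the prongs. The grip is up and all three parts stand. The gripper is well clear, so I'm handing in.

```bash
python3 -m creep '[[0,0,0,0,0,0,40],[0,0,0,0,0,0,40]]'; python3 - <<'E'
from h import *
print(ctrl.close_job())
E
```

```text
time: 32.05
position: [0.5051, 0.0704, 0.4051]
tool_rot: [1.112, 1.268, -1.112]
ft_force: [0.5, 0.7, -0.2]
grip_width: 0.461
the job is handed in; nothing more can be done
None
```

The job is done and handed in at 32 s of the 118 s allowed; the hand-in gives no verdict. Counted from the rack's brass post, the capacitor, transformer and heat sink each stand upright in their place. The keeper bar lies on both forks, grip up and released. I left the green look-alike of the transformer alone.

- **Parts:** The final side and scene pictures show all three standing in the right order.
- **Bar:** In the last wrist view it sits within about 1 mm of the middle between the near-end prongs. At the far end I only saw that it lies between the prongs, and did not measure it. It touched down at the expected height with about 6.5 N.
- **Disagreement:** The fixed cameras differed from the wrist camera by up to about 5 mm. Before settling, tool position readings varied by a few millimetres. I used the wrist measurements and waited for the arm to settle before each grasp and release. No check failed.

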